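# Hang an S-hook in a notch of the drying bar and hang the peg pail from it

### The job

Take the long S-hook from the wire basket and hang it on the drying rack's bar, feeling along the bar until the hook has dropped right down into one of the bar's notches, and let it hang there by itself. Then hang the pail of pegs by the middle of its bail from the hook's lower curl, so that it hangs level and free. Handle the bar gently, as it only sits in its saddles; keep the pail upright on the way, and leave the short hook and the sound boxes where they are.

Things in the scene. Friction and masses are not known exactly. Their poses are not given: they have to be found in the camera images.
- rack: Steel drying rack, fixed. Origin on the bench midway between its two posts; z up, y along the bar, -x its front, towards the robot. Posts 22 mm square at y = -160 and +160 mm on feet 140 mm long (x), 45 mm wide; a tie bar 12 mm high lies on the bench at x = +55 mm. A notched bar lies in saddles on the posts (saddle tops z = 324 mm): see bar_line.
- bar_line (a point): Middle of the bar's span, on its top edge, 323 mm up. Flat steel bar on edge, 440 mm long (y), 8 mm thick, 20 mm tall. Three square notches in its top, 12 mm wide, 7 mm deep, 80 mm apart, the middle one at the bar's middle; but the bar lies up to 40 mm off-centre endwise in its saddles, unmeasured, so where they are must be seen or felt. Any notch will do. It slips endwise at 40 N.
- hook: Long S-hook, loose, 8 mm steel wire, 180 mm tall, 48 mm wide, 160 g, in either place on the basket's front wire. Origin mid-shank; S in its x-z plane, z up. Curls: half circles, 20 mm radius to wire centre, centred at z = +66, -66 mm. Straight shank from (x, z) = (-20, 66) to (20, -66). Upper curl's free end at x = +20, down to z = +58; lower curl's at x = -20, up to z = -58, facing out.
- hook_crown (a point): Underside of the top of the hook's upper curl, (0, 0, +82) mm of the hook: it rests on the wire or bar. About 317 mm above the bench when down in a notch, 323 mm when only riding on the bar's edge. Axes as the hook's.
- hook_seat (a point): Upper side of the bottom of the hook's lower curl, (0, 0, -82) mm of the hook, where a bail comes to rest (its centre line then 4 mm higher). Axes as the hook's.
- hook_limb (a point): Wire centre of the free limb of the hook's lower curl, (-20, 0, -66) mm of the hook; the wire runs along z here. A good place to grip across y from the front, tool tilted 35 to 45 degrees, so that the gripper stays clear of the bar. Axes as the hook's.
- pail: Small tin pail, loose, open, with wooden pegs in it (part of it), 0.2 to 0.42 kg; diameter 92 mm at the foot, 114 mm at the rim, 60 mm high. Origin at the centre of its underside, z up, +x away from the robot. A fixed wire bail (8 mm, does not swing) stands over it in its y-z plane: uprights at y = -60 and +60 mm, sloping in above z = 85 mm. Centre of mass about on its axis, 45 mm up.
- pail_bail (a point): Middle of the bail's level top bar (centre line), 118 mm above the pail's underside. The bar is straight along y from -52 to +52 mm. Gripped about 30 mm to one side, tool tilted 45 degrees, it leaves the middle free for the hook. Axes as the pail's.
- basket: Wire basket, fixed, 130 mm deep (x), 240 mm wide (y), 210 mm high, holding tube blanks up to 130 mm high. Origin under its centre; open front at x = -65 mm. Two hooks hang on its front top wire (8 mm wire, top at z = 210 mm) at y = -55 and +55 mm; uprights at y = -120, 0, +120 mm. The long hook comes free when lifted 30 mm and drawn forward; its shank stops it higher up.
- short_hook: Short S-hook, loose, 89 mm tall, 7 mm wire, in the other place on the basket's wire. Not to be used. Origin at its middle.
- box_a: Skin-covered wooden sound box, loose, 76 mm diameter, 85 mm high, standing in front of the rack. Leave it. Origin at the centre of its underside.
- box_b: Skin-covered wooden sound box, loose, 68 mm diameter, 78 mm high, standing in front of the rack. Leave it. Origin at the centre of its underside.
Things that resemble listed ones, but are neither listed nor needed, are in the scene too. Leave any orange or purple look-alike of the pail alone.

How it is judged:
By the outcome, as a careful person would: the job done as asked, in the order asked, and still so for the second after the job is handed in, with the robot touching nothing.
It also fails if it takes over 72 s, if anything falls off the work surface, if the arm or the gripper's body presses on something with over 40 N, if the wrist force passes 120 N, or if a joint passes its speed limit or range.

### The arm

A 6-joint arm with a two-finger parallel gripper is mounted at the origin on the work surface. World frame = base frame: x ahead of the robot, y to its left, z up, the work surface at z = 0. Lengths are in m, angles in rad, forces in N, time in s.
With the tool pointing down it reaches from about 0.375 to 0.975 m from the base axis. Payload 3.8 kg.
Tool frame: the origin (TCP) lies on the mounting face of the last link; the fingertips stand 173 mm ahead of it and the grasp point (between the pads) lies 155 mm ahead of it (ctrl.grip_point_offset is the distance from the TCP to the grasp point, in m); z points along the fingers, y is the line along which they close (so a half turn about z gives the same grasp; the last joint's range is limited). The gripper opens to 85 mm and grips with 20 to 120 N. Pads are 22 mm wide; open, the fingers measure 114 mm over their backs; the gripper's body (76 mm by 85 mm) begins 54 mm behind the grasp point. The pads swing forward as they close: fully open they stand 13 mm farther back than shut.
Start: joints at [-1.243, 0.264, 1.604, -0, 1.274, -0.037], TCP at [0.241, -0.631, 0.405] pointing down, gripper open.
Joint ranges: [-2.63, 2.63], [-0.94, 2.18], [0.31, 2.57], [-1.31, 4.45], [0, 2.66], [-2.55, 2.55]. Speed limits (rad/s): [2.57, 2.57, 3.14, 3.14, 3.14, 3.14].

### API

Orientations are given as a unit quaternion [w, x, y, z].
In Python, from bench import telemetry, imaging, ctrl gives the robot as it stands. The module is installed in compiled form; this text tells all that it offers.
- The arm moves only by the tool play_rows, never from a script. Its argument "steps" is a list of rows, each an object with "linear": the shift along the world's x, y, z in m, a list of three; "turn": the turn about the world's z in rad. A call has exactly 8 rows; each row shifts and turns the commanded pose from where the row before left it; what a row does not reach is not made up. A row lasts 1/8 s, in which the tool goes at most 62.5 mm and 10.7 degrees, less where a joint would pass 70% of its speed; a pose out of reach is approached as far as the arm can. A call is refused whole if a number of a shift passes 0.0625 or a number of a turn 0.188, either way. A call with a gripper value outside its range is refused whole. "hand" is the closure, from -1 (fully open) to 1 (shut), set as the call begins (left out, the last holds). The fingers move at their own pace and stop on an object; the grip force is fixed at half the most. Time passes only in rows, so rows that do not move let the fingers close, or fill a call up. It gives the time, the measured TCP pose, the force, the opening and the grip force at its end, in the units of the state.
- telemetry.sense(): the state, without advancing time (a new reading comes with each control period).
- imaging.get_image(name): name is "side" or "top" or "wrist"; returns a dict with "color" (384x512x3 uint8, red, green, blue), "K" (3x3 intrinsics, pixels), "dist" ([k1, k2, p1, p2, k3] as OpenCV has them; the pictures are not rectified), "T" (4x4, takes a point from camera to world coordinates). Camera axes: x right, y up, looking along -z (the intrinsics and any distortion apply to the point x, -y, -z); pixel columns grow to the right and rows downward; lengths in m; the calibration is good to about 2 mm. A picture is of the moment at which its call begins. There is no depth.
- ctrl.sign_off(): hands the job in; it is judged then, once.
The state is a dict: "time_s": time; "joint_positions": joint angles; "joint_velocities": joint speeds; "joint_efforts": joint torques, N m; "tcp_pos": TCP position; "orientation": TCP orientation; "contact_force": force on the tool from outside, world axes, zero at the start; "wrist_torque": the same for the moment, N m; "opening": opening from 0.0 (shut) to 1.0 (fully open); "finger_force": force on a finger pad.
Only numpy, scipy, OpenCV 4.12 (cv2) and the standard library are available. Lean on these libraries where they do the work, as an engineer would, in place of code of your own. Each camera call takes 0.05 s, during which the arm holds its last target. There are 200 camera calls.

## Working session

There is one attempt and no reset: what is moved stays moved. The work goes in short steps, Python scripts to look and compute and a tool call to move; the robot and the scene stay as the last step left them, time stands still between calls to the robot, and variables do not carry over. Pictures are saved under pics/ and viewed, at most 10 in all, crops included, and the job is handed in when it is done.

Besides the shell and the picture viewer there is one more tool, called after "Emit:" as a command line: name --argument value ..., lists and objects as JSON in quotes. play_rows: Moves the arm, as the interface text tells. Its arguments: {"type":"object","properties":{"steps":{"type":"array","items":{"type":"object","properties":{"linear":{"type":"array","items":{"type":"number"}},"turn":{"type":"number"}}}},"hand":{"type":"number"}},"required":["steps"]}

```bash
mkdir -p pics; cat > h.py <<'E'
import numpy as np, cv2, json
from bench import telemetry, imaging, ctrl
np.set_printoptions(precision=4, suppress=True)
def grab(n, f):
    d=imaging.get_image(n); np.savez(f'pics/{f}.npz',**{k:np.asarray(d[k]) for k in('color','K','dist','T')})
    cv2.imwrite(f'pics/{f}.png',d['color'][:,:,::-1]); return d
def load(f): return dict(np.load(f'pics/{f}.npz'))
def ray(d,u,v):
    x,y=cv2.undistortPoints(np.array([[[u,v]]],float),d['K'],d['dist'])[0,0]
    return d['T'][:3,3], d['T'][:3,:3]@np.array([x,-y,-1])
def onplane(d,u,v,ax,val):   # intersect with axis ax = val
    o,r=ray(d,u,v); return o+r*(val-o[ax])/r[ax]
def tri(ds,uvs):
    A=np.zeros((3,3));b=np.zeros(3)
    for d,(u,v) in zip(ds,uvs):
        o,r=ray(d,u,v);r=r/np.linalg.norm(r);P=np.eye(3)-np.outer(r,r);A+=P;b+=P@o
    return np.linalg.solve(A,b)
def proj(d,p):
    T=np.linalg.inv(d['T']);q=T[:3,:3]@np.asarray(p,float)+T[:3,3]
    return cv2.projectPoints(np.array([[q[0],-q[1],-q[2]]]),np.zeros(3),np.zeros(3),d['K'],d['dist'])[0][0,0]
def crop(f,u0,v0,u1,v1,s,out):
    c=cv2.imread(f'pics/{f}.png')[v0:v1,u0:u1]; cv2.imwrite(f'pics/{out}.png',cv2.resize(c,None,fx=s,fy=s,interpolation=cv2.INTER_CUBIC))
E
python3 - <<'E'
from h import *
print(telemetry.sense())
a=[grab(n,n+'0') for n in('side','top','wrist')]
for d in a: print(d['T'],d['K'].ravel(),d['dist'])
c=[cv2.imread(f'pics/{n}0.png') for n in('side','top','wrist')]
cv2.imwrite('pics/two.png',cv2.resize(np.vstack(c[:2]),(384*800//600 if 0 else 400,600)))
E
```

```text
{'time_s': 0.0, 'joint_positions': array([-1.2429,  0.2647,  1.6054,  0.    ,  1.2737, -0.0369]), 'joint_velocities': array([ 0.0003, -0.0003,  0.0004,  0.0004, -0.0011, -0.0012]), 'joint_efforts': array([ -0.0004, -51.511 , -36.7315,  -0.0002,   0.0128,  -0.    ]), 'tcp_pos': array([ 0.2407, -0.6303,  0.4034]), 'orientation': array([-0.0011,  0.9834,  0.1814, -0.0002]), 'contact_force': array([ 0.1575, -0.379 , -0.3131]), 'wrist_torque': array([-0.0279, -0.026 , -0.0068]), 'finger_force': 0.0, 'opening': 0.9991397755742828}
[[-0.9565  0.139  -0.2566  0.187 ]
 [-0.2917 -0.481   0.8268  0.8706]
 [-0.0085  0.8657  0.5006  0.7862]
 [ 0.      0.      0.      1.    ]] [379.6358   0.     256.758    0.     379.6358 191.0276   0.       0.
   1.    ] [-0.0792  0.      0.      0.      0.    ]
[[-0.0221  0.995  -0.0969  0.3707]
 [-0.9998 -0.022   0.0017 -0.0884]
 [-0.0005  0.097   0.9953  1.3791]
 [ 0.      0.      0.      1.    ]] [394.9274   0.     255.9625   0.     394.9274 187.1707   0.       0.
   1.    ] [-0.0994  0.      0.      0.      0.    ]
[[ 0.3575  0.8851  0.2981  0.3176]
 [-0.9339  0.3394  0.1124 -0.6023]
 [-0.0017 -0.3186  0.9479  0.3735]
 [ 0.      0.      0.      1.    ]] [271.8238   0.     254.666    0.     271.8238 193.7845   0.       0.
   1.    ] [-0.0423  0.      0.      0.      0.    ]
```

View pics/side0.png

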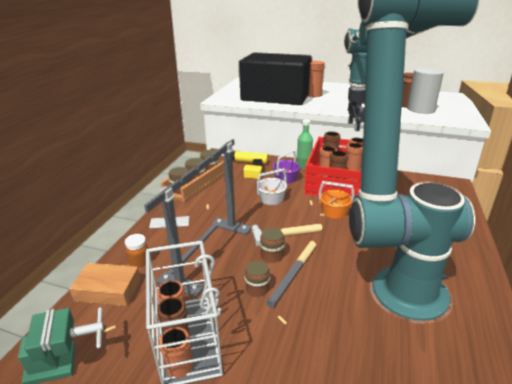

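View pics/top0.png

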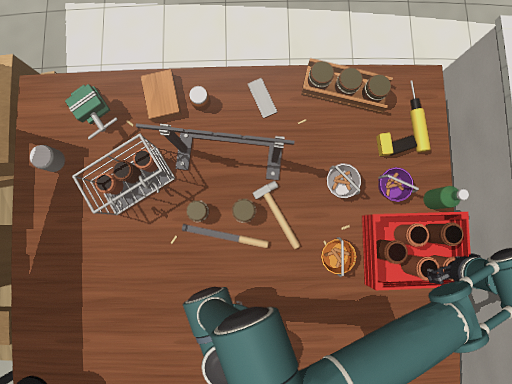

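```bash
python3 - <<'E'
from h import *
crop('top0',65,112,305,222,3.3,'c1')
a=cv2.imread('pics/side0.png'); t=cv2.imread('pics/top0.png')
A=cv2.resize(a[130:330,140:240],None,fx=3,fy=3,interpolation=cv2.INTER_CUBIC)
B=cv2.resize(a[165:215,240:300],None,fx=6,fy=6,interpolation=cv2.INTER_CUBIC)
C=cv2.resize(t[155:205,315:375],None,fx=6,fy=6,interpolation=cv2.INTER_CUBIC)
cv2.imwrite('pics/c2.png',np.hstack([A,np.vstack([B,C])]))
E
```

```text
(no output)
```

View pics/c1.png

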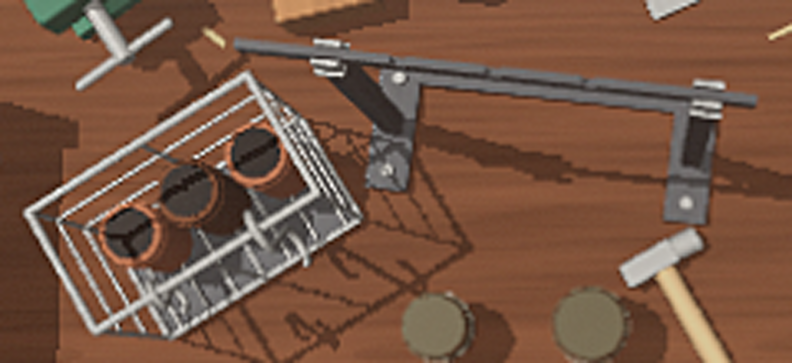

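View pics/c2.png

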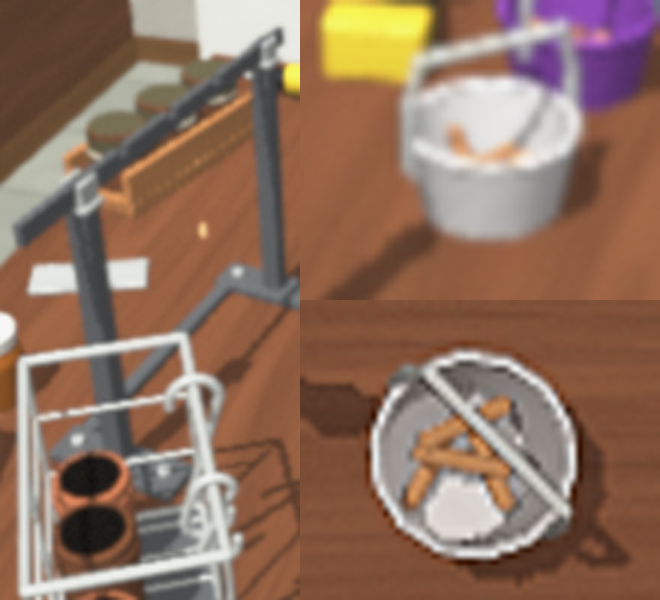

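```bash
python3 - <<'E'
from h import *
t=load('top0'); s=load('side0')
f=lambda u,v:(65+u/3.3,112+v/3.3)
g=lambda u,v:(140+u/3,130+v/3)
P={}
for n,(u,v),z in [('FL',(95,332),.206),('FR',(315,190),.206),('BL',(25,212),.206),('BR',(248,75),.206),('barL',(235,42),.323),('barR',(757,100),.323),('n1',(412,69),.323),('n2',(488,73),.323),('n3',(589,88),.323),('sadL',(330,55),.324),('sadR',(708,97),.324),('hookA',(255,222),.215),('hookB',(172,288),.212),('boxA?',(437,322),.085),('boxB?',(590,322),.08)]:
    P[n]=onplane(t,*f(u,v),2,z); print(n,P[n])
F=lambda a,b:(np.linalg.norm((P[a]-P[b])[:2]), np.degrees(np.arctan2(*(P[a]-P[b])[:2])))
for a,b in [('FL','FR'),('BL','BR'),('FL','BL'),('barL','barR'),('sadL','sadR')]: print(a,b,F(a,b))
print('sidebar end',[onplane(s,*g(*q),2,.323) for q in[(22,232),(280,38)]])
print('side front wire',onplane(s,*g(225,548),2,.206),onplane(s,*g(183,340),2,.206))
print('side hooks',onplane(s,*g(192,388),2,.214),onplane(s,*g(210,488),2,.214))
C=lambda u,v:(315+(u-300)/6,155+(v-300)/6)
print('pail',onplane(t,*C(475,455),2,.06),'bail',onplane(t,*C(415,370),2,.118),onplane(t,*C(565,520),2,.118))
B=lambda u,v:(240+(u-300)/6,165+v/6)
print('side bail ends',onplane(s,*B(415,62),2,.118),onplane(s,*B(565,32),2,.118))
E
```

```text
FL [0.4187 0.4009 0.206 ]
FR [0.5447 0.1964 0.206 ]
BL [0.531  0.4703 0.206 ]
BR [0.6538 0.26   0.206 ]
barL [0.6542 0.2367 0.323 ]
barR [ 0.594  -0.1975  0.323 ]
n1 [0.6267 0.0874 0.323 ]
n2 [0.6217 0.0242 0.323 ]
n3 [ 0.607  -0.0591  0.323 ]
sadL [0.6403 0.1559 0.324 ]
sadR [ 0.5971 -0.1571  0.324 ]
hookA [0.5154 0.2493 0.215 ]
hookB [0.4571 0.3267 0.212 ]
boxA? [0.4271 0.1032 0.085 ]
boxB? [ 0.4241 -0.0489  0.08  ]
FL FR (np.float64(0.24020600573866774), np.float64(-31.640468009579834))
BL BR (np.float64(0.24359238343969947), np.float64(-30.276860860658797))
FL BL (np.float64(0.1320579520515924), np.float64(-121.69498851731464))
barL barR (np.float64(0.43841257650325155), np.float64(7.891473030781581))
sadL sadR (np.float64(0.31591993806617685), np.float64(7.859625151208109))
sidebar end [array([0.6438, 0.2467, 0.323 ]), array([ 0.5834, -0.1639,  0.323 ])]
side front wire [0.4235 0.3952 0.206 ] [0.5416 0.1982 0.206 ]
side hooks [0.5054 0.2605 0.214 ] [0.4507 0.3546 0.214 ]
pail [ 0.5141 -0.389   0.06  ] bail [ 0.5546 -0.3452  0.118 ] [ 0.4716 -0.4231  0.118 ]
side bail ends [ 0.5554 -0.3491  0.118 ] [ 0.4741 -0.416   0.118 ]
```

Emit:
play_rows --hand -1 --steps '[{"linear":[0.0137,0.0588,0.003],"turn":0.109},{"linear":[0.0137,0.0588,0.003],"turn":0.109},{"linear":[0.0137,0.0588,0.003],"turn":0.109},{"linear":[0.0137,0.0588,0.003],"turn":0.109},{"linear":[0.0137,0.0588,0.003],"turn":0.109},{"linear":[0.0137,0.0588,0.003],"turn":0.109},{"linear":[0.0137,0.0588,0.003],"turn":0.109},{"linear":[0.0137,0.0588,0.003],"turn":0.109}]'

```text
time_s: 1.15
tcp_pos: [0.3502, -0.1583, 0.4287]
orientation: [0.0, 0.814, 0.581, 0.0]
contact_force: [0.7, -0.3, 0.0]
opening: 0.998
finger_force: 0.0
```

Emit:
play_rows --hand -1 --steps '[{"linear":[0.0137,0.0588,0.003],"turn":0.109},{"linear":[0.0137,0.0588,0.003],"turn":0.109},{"linear":[0.0137,0.0588,0.003],"turn":0.109},{"linear":[0.0137,0.0588,0.003],"turn":0.109},{"linear":[0.0137,0.0588,0.003],"turn":0.109},{"linear":[0.0137,0.0588,0.003],"turn":0.109},{"linear":[0.0137,0.0588,0.003],"turn":0.109},{"linear":[0.0137,0.0588,0.003],"turn":0.109}]'

```text
time_s: 2.15
tcp_pos: [0.4599, 0.3123, 0.4525]
orientation: [0.0, 0.492, 0.871, -0.0]
contact_force: [1.0, 0.3, 0.3]
opening: 1.0
finger_force: 0.0
```

```bash
python3 - <<'E'
from h import *
s=telemetry.sense(); print(s['tcp_pos'],s['orientation'],s['contact_force'],s['joint_positions'])
grab('wrist','w1'); crop('w1',0,0,512,384,1.5,'w1b'); grab('side','s1'); grab('top','t1')
E
```

```text
[0.4599 0.3123 0.4525] [ 0.0001  0.4919  0.8706 -0.0001] [0.9544 0.3333 0.2525] [ 0.5518  0.0117  1.8008 -0.0004  1.3291  0.0097]
```

View pics/w1b.png

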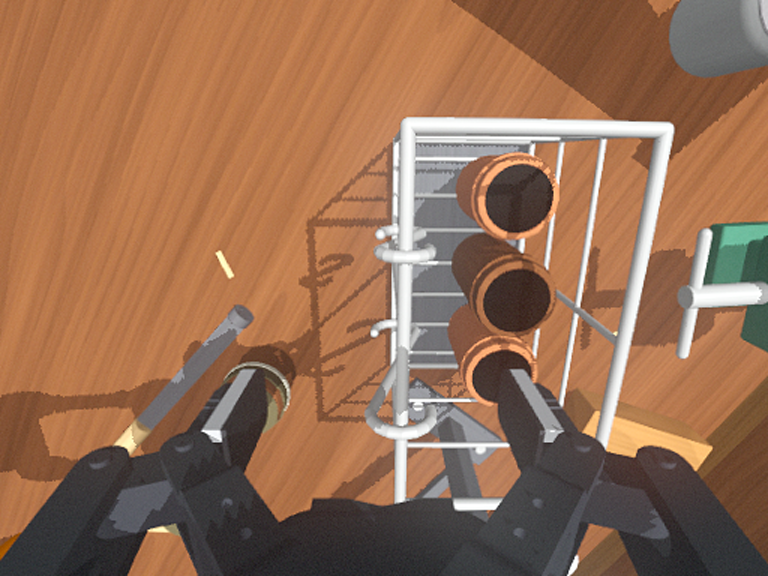

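```bash
python3 - <<'E'
from h import *
w=load('w1')
k=lambda u,v:(u/1.5,v/1.5)
print('crown',onplane(w,*k(401,431),2,.214))
L=onplane(w,*k(366,419),2,.196);R=onplane(w,*k(437,419),2,.196);print('edges',L,R,(L+R)/2,np.linalg.norm(L-R))
a=onplane(w,*k(403,200),2,.206);b=onplane(w,*k(401,490),2,.206);print('wire',a,b,np.degrees(np.arctan2(-(a-b)[0],(a-b)[1])))
# expected crown wire at -55
m=np.array([.482,.298]);d=np.array([-np.sin(np.radians(31.3)),np.cos(np.radians(31.3))]);print(m-.055*d,m+.055*d)
q=telemetry.sense()['orientation'];print(np.degrees(np.arctan2(2*q[1]*q[2],q[2]**2-q[1]**2)))
E
```

```text
crown [0.5112 0.2494 0.214 ]
edges [0.4944 0.2341 0.196 ] [0.5345 0.2583 0.196 ] [0.5145 0.2462 0.196 ] 0.04676137239584935
wire [0.4393 0.3672 0.206 ] [0.5404 0.2033 0.206 ] 31.683446224970723
[0.5106 0.251 ] [0.4534 0.345 ]
58.97088532631986
```

Emit:
play_rows --hand -1 --steps '[{"linear":[0.0255,-0.0313,0],"turn":0},{"linear":[0.0255,-0.0313,0],"turn":0},{"linear":[0,0,-0.02],"turn":0},{"linear":[0,0,-0.03],"turn":0},{"linear":[0,0,-0.03],"turn":0},{"linear":[0,0,-0.0235],"turn":0},{"linear":[0,0,0],"turn":0},{"linear":[0,0,0],"turn":0}]'

```text
time_s: 3.3
tcp_pos: [0.5108, 0.2475, 0.3497]
orientation: [0.0, 0.494, 0.869, 0.0]
contact_force: [0.6, 0.4, 0.6]
opening: 1.002
finger_force: 0.0
```

Emit:
play_rows --hand 1 --steps '[{"linear":[0,0,0],"turn":0},{"linear":[0,0,0],"turn":0},{"linear":[0,0,0],"turn":0},{"linear":[0,0,0],"turn":0},{"linear":[0,0,0],"turn":0},{"linear":[0,0,0],"turn":0},{"linear":[0,0,0],"turn":0},{"linear":[0,0,0],"turn":0}]'

```text
time_s: 4.3
tcp_pos: [0.5116, 0.2479, 0.3508]
orientation: [0.001, 0.494, 0.87, 0.001]
contact_force: [0.4, -1.1, 5.6]
opening: 0.527
finger_force: 60.5
```

```bash
python3 - <<'E'
from h import *
s=telemetry.sense(); print(s['tcp_pos'],s['contact_force'],s['wrist_torque'],s['opening'],s['finger_force'],ctrl.grip_point_offset)
grab('wrist','w2'); grab('side','s2')
a=cv2.imread('pics/w2.png');b=cv2.imread('pics/s2.png')
A=cv2.resize(a[150:384,150:400],(500,468));B=cv2.resize(b[170:300,150:250],(300,390),interpolation=cv2.INTER_CUBIC)
o=np.zeros((468,800,3),np.uint8);o[:,:500]=A;o[:390,500:]=B;cv2.imwrite('pics/c3.png',o)
E
```

```text
[0.5116 0.2479 0.3508] [ 0.4327 -1.139   5.5879] [0.0623 0.0446 0.0124] 0.526588647900655 60.52948862314224 0.1547
```

View pics/c3.png

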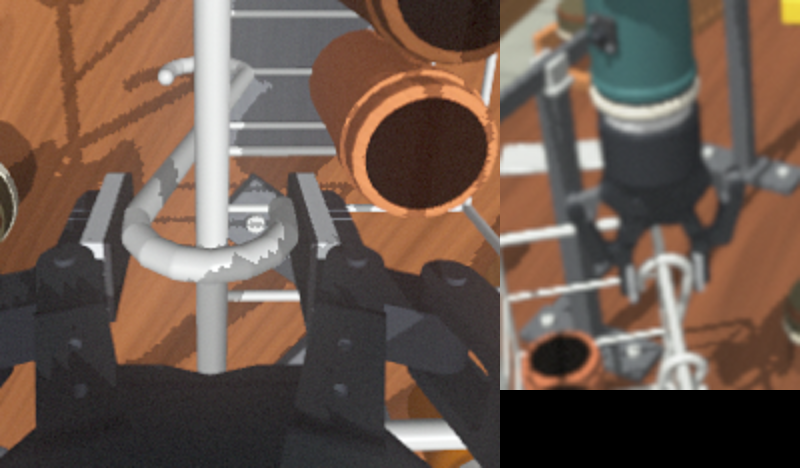

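Emit:
play_rows --hand 1 --steps '[{"linear":[0,0,0.012],"turn":0},{"linear":[0,0,0.016],"turn":0},{"linear":[0,0,0.016],"turn":0},{"linear":[0,0,0],"turn":0},{"linear":[-0.012,-0.0072,0],"turn":0},{"linear":[-0.017,-0.0103,0],"turn":0},{"linear":[-0.017,-0.0103,0],"turn":0},{"linear":[-0.017,-0.0103,0],"turn":0}]'

```text
time_s: 5.4
tcp_pos: [0.4463, 0.2086, 0.3919]
orientation: [-0.001, 0.494, 0.87, -0.001]
contact_force: [0.2, -0.8, -2.0]
opening: 0.524
finger_force: 61.4
```

```bash
python3 - <<'E'
from h import *
s=telemetry.sense(); print(s['tcp_pos'],s['contact_force'],s['opening'],s['finger_force'])
t=load('top0'); sd=load('side0')
f=lambda u,v:(65+u/3.3,112+v/3.3)
g=lambda u,v:(140+u/3,130+v/3)
print('L',tri([t,sd],[f(235,42),g(22,228)]),'saddles',tri([t,sd],[f(330,48),g(88,182)]),tri([t,sd],[f(708,88),g(267,45)]))
d=grab('side','s3'); grab('wrist','w3')
EOF=0
E
```

```text
[0.4463 0.2086 0.3919] [ 0.1947 -0.7687 -2.042 ] 0.5239906519926925 61.430440843105316
L [0.653  0.2367 0.3195] saddles [0.6428 0.1551 0.3179] [ 0.6017 -0.1592  0.3158]
```

Emit:
play_rows --hand 1 --steps '[{"linear":[0,0,0.04],"turn":-0.0845},{"linear":[0.0165,-0.0255,0.04],"turn":-0.0845},{"linear":[0.0165,-0.0255,0.028],"turn":-0.0845},{"linear":[0.0165,-0.0255,0],"turn":-0.0845},{"linear":[0.0165,-0.0255,0],"turn":-0.0845},{"linear":[0.0165,-0.0255,0],"turn":-0.0845},{"linear":[0.0165,-0.0255,0],"turn":-0.0845},{"linear":[0.0167,-0.0256,0],"turn":-0.0845}]'

```text
time_s: 6.5
tcp_pos: [0.5642, 0.0301, 0.5004]
orientation: [-0.0, 0.755, 0.656, -0.0]
contact_force: [0.4, -0.9, -2.3]
opening: 0.524
finger_force: 62.0
```

```bash
python3 - <<'E'
from h import *
s=telemetry.sense(); print(s['tcp_pos'],s['contact_force'],s['opening'],s['finger_force'])
q=s['orientation'];print(np.degrees(np.arctan2(q[2]**2-q[1]**2,2*q[1]*q[2])))
grab('wrist','w4'); grab('side','s4')
a=cv2.imread('pics/w4.png');b=cv2.imread('pics/s4.png')
A=a; B=cv2.resize(b[130:290,130:260],(288,354),interpolation=cv2.INTER_CUBIC)
o=np.zeros((384,800,3),np.uint8);o[:,:512]=A;o[:354,512:]=B;cv2.imwrite('pics/c4.png',o)
E
```

```text
[0.5642 0.0301 0.5004] [ 0.36   -0.9178 -2.3454] 0.5237633594641928 61.95283591747284
-8.069788807685804
```

View pics/c4.png

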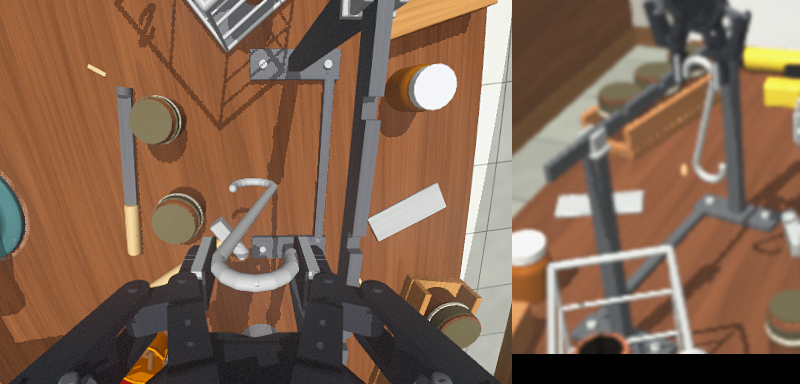

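```bash
python3 - <<'E'
from h import *
w=load('w4'); g=cv2.cvtColor(w['color'],cv2.COLOR_RGB2GRAY).astype(int)
for r in list(range(85,130,3))+list(range(222,268,3)): print(r, g[r,335:392:2] if 0 else g[r,338:390:2])
for p in [(372,107),(354,242)]: print(onplane(w,*p,2,.318))
# bar left/right edge at top
E
```

```text
85 [116 111 111 111 111 113 113 122 112  65  53  54  52  54  52  51 125 131
 127 132 130 130 129 134  56  62]
88 [112 117 113 109 114 115 115 118 117  47  55  56  50  50  54  49 132 130
 128 132 127 126 132 139  61  54]
91 [107 113 111 113 115 112 116 119 118  44  52  54  51  54  51  62 130 131
 131 130 128 127 134  97  57  62]
94 [107 117 111 115 114 113 102 117 117  53  49  51  53  54  52  82 131 130
 131 130 126 130 136  77  58  59]
97 [104 118 112 114 117 110 104 119 121  54  54  53  52  84  79  82  85  83
  78 130 116 109  70  76  61  58]
100 [107 115 114 112 118 112 101 118 104  50  52  54  57  83  82  85  87  82
 112 126 114  89  72  75  62  62]
103 [107 116 115 114 115 110 103 116  75  55  56  54  70 117 113 132 131 130
 127 126 110  86  75  79  77  65]
106 [107 114 115 113 118 115 106 113  71  56  58  55  89 127 128 127 128 127
 129 124  94  78  75  78  80  85]
109 [106 109 117 114 113 111 107 113  65  51  56  50 111 131 130 128 128 127
 127 126  97  71  74  73  80  83]
112 [110 107 113 113 113 114 107 111  62  50  57  50 132 132 127 127 129 130
 128 121  96  73  77  75  80 
[... 1681 characters left out ...]
6  58  61  59  53  79  79  84  80  80  81  99 115 113 116 109 114
 119 114 114 112 114 107 114 119]
255 [102  56  63  55  60  57 109 127 130 129 129 130 125 116 112 115 106 113
 117 115 115 112 113 108 114 119]
258 [ 99  56  57  57  52  55 119 126 130 130 129 129 113 113 110 114 110 115
 114 113 114 108 114 105 117 116]
261 [ 89  54  56  59  58  53 127 125 129 129 127 126 109 115 112 113 108 113
 117 111 118 112 113 106 116 120]
264 [ 73  54  60  56  48  68 126 126 130 129 127 125 108 116 111 114 109 110
 114 115 115 108 112 104 115 120]
267 [ 58  56  58  50  59  90 126 130 130 127 126 130 105 115 111 114 112 110
 113 112 113 112 112 105 114 122]
[0.6386 0.0992 0.318 ]
[0.6267 0.0184 0.318 ]
```

```bash
python3 - <<'E'
from h import *
w=load('w4')
y=np.array([.132,.991]);x=np.array([.991,-.132])
for a,b in [((377,95.7),(373,119.7)),((358.5,235),(355.5,253.5))]:
    A=onplane(w,*a,2,.323);B=onplane(w,*b,2,.323);m=(A+B)[:2]/2
    print(A,B,m,'width',np.linalg.norm(A-B),'rack xy rel',m@x,m@y)
for a in [(380,60),(366,160),(350,285)]:pass
C=onplane(w,377,95.7,2,.323)-onplane(w,358.5,235,2,.323);print(np.degrees(np.arctan2(C[0],C[1])),np.linalg.norm(C))
T=telemetry.sense()['tcp_pos'][:2];print(T@x,T@y)
E
```

```text
[0.6392 0.1049 0.323 ] [0.637 0.093 0.323] [0.6381 0.0989] width 0.012099931059543158 rack xy rel 0.6192832667040864 0.18226756043583392
[0.6279 0.0258 0.323 ] [0.6259 0.0132 0.323 ] [0.6269 0.0195] width 0.012831866637333178 rack xy rel 0.6186561305027707 0.10206942828202874
8.147746048253458 0.0798493213523436
0.5560828397015414 0.1030604180815136
```

```bash
python3 - <<'E'
from h import *
w=load('w4'); g=cv2.cvtColor(w['color'],cv2.COLOR_RGB2GRAY).astype(int)
print(g[255:305:2,250],'\n',g[255:305:2,258])
for v in (277,281,285): print(v,onplane(w,257,v,2,.3636))
print(telemetry.sense()['tcp_pos'])
E
```

```text
[ 84  88  80  83  79  83  83  80  83  79 152 182 199 212 221 225 223 205
 135  78  76  71  75  82  93] 
 [ 89  91  83  84  84 119 116 115  79  79 150 175 196 205 229 171 221 206
 171 108 111 112 109 109 108]
277 [0.5665 0.0337 0.3636]
281 [0.5662 0.0315 0.3636]
285 [0.5659 0.0293 0.3636]
[0.565  0.0287 0.5001]
```

Emit:
play_rows --hand 1 --steps '[{"linear":[0.014,-0.0026,0],"turn":0},{"linear":[0.016,-0.0028,0],"turn":0},{"linear":[0.016,-0.0028,0],"turn":0},{"linear":[0.0101,-0.002,0],"turn":0},{"linear":[0,0,0],"turn":0},{"linear":[0,0,-0.011],"turn":0},{"linear":[0,0,-0.011],"turn":0},{"linear":[0.005,-0.0007,0],"turn":0}]'

```text
time_s: 7.6
tcp_pos: [0.624, 0.0201, 0.4771]
orientation: [-0.001, 0.754, 0.657, -0.001]
contact_force: [-0.4, -0.7, -1.8]
opening: 0.523
finger_force: 62.0
```

Emit:
play_rows --hand 1 --steps '[{"linear":[0,0,-0.005],"turn":0},{"linear":[0,0,-0.005],"turn":0},{"linear":[0,0,-0.002],"turn":0},{"linear":[0,0,0],"turn":0},{"linear":[0,0,0],"turn":0},{"linear":[0,0,0],"turn":0},{"linear":[0,0,0],"turn":0},{"linear":[0,0,0],"turn":0}]'

```text
time_s: 8.6
tcp_pos: [0.6248, 0.02, 0.4673]
orientation: [0.0, 0.754, 0.657, 0.0]
contact_force: [0.4, -0.1, -2.6]
opening: 0.524
finger_force: 62.0
```

```bash
python3 - <<'E'
from h import *
s=telemetry.sense(); print(s['tcp_pos'],s['contact_force'],s['wrist_torque'],s['opening'],s['finger_force'])
w=grab('wrist','w5'); cv2.imwrite('pics/c5.png',cv2.resize(w['color'][180:384,150:410,::-1],(780,612))[:600])
E
```

```text
[0.6248 0.02   0.4673] [ 0.3919 -0.1451 -2.5757] [0.0052 0.0084 0.0384] 0.5241011158376017 61.95655703544617
```

View pics/c5.png

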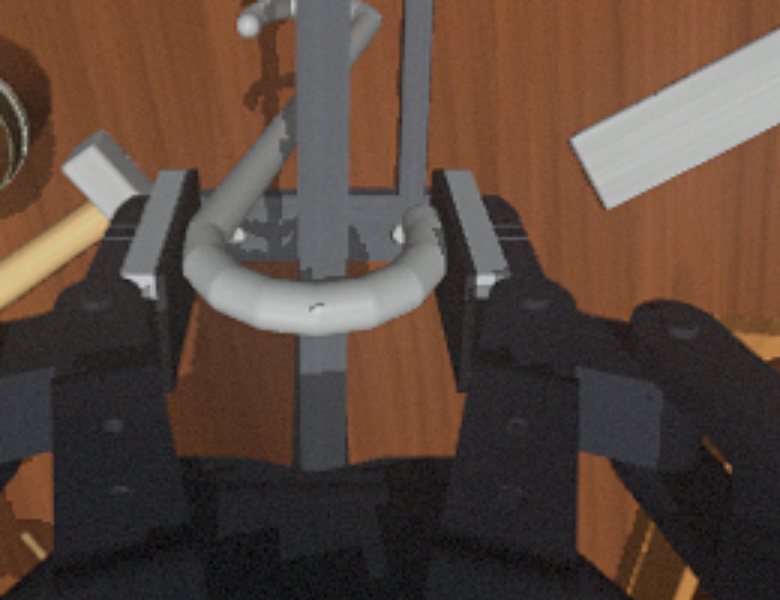

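Emit:
play_rows --hand 1 --steps '[{"linear":[0,0,-0.001],"turn":0},{"linear":[0,0,-0.001],"turn":0},{"linear":[0,0,-0.001],"turn":0},{"linear":[0,0,-0.001],"turn":0},{"linear":[0,0,-0.001],"turn":0},{"linear":[0,0,-0.0005],"turn":0},{"linear":[0,0,0],"turn":0},{"linear":[0,0,0],"turn":0}]'

```text
time_s: 9.65
tcp_pos: [0.6248, 0.02, 0.4617]
orientation: [0.0, 0.754, 0.657, 0.0]
contact_force: [1.0, -0.5, -1.7]
opening: 0.525
finger_force: 62.0
```

Emit:
play_rows --hand 1 --steps '[{"linear":[0,0,-0.001],"turn":0},{"linear":[0,0,-0.001],"turn":0},{"linear":[0,0,-0.0005],"turn":0},{"linear":[0,0,-0.0005],"turn":0},{"linear":[0,0,0],"turn":0},{"linear":[0,0,0],"turn":0},{"linear":[0,0,0],"turn":0},{"linear":[0,0,0],"turn":0}]'

```text
time_s: 10.65
tcp_pos: [0.6248, 0.02, 0.4587]
orientation: [0.0, 0.754, 0.657, 0.0]
contact_force: [0.2, -0.4, -2.0]
opening: 0.523
finger_force: 62.0
```

Emit:
play_rows --hand 1 --steps '[{"linear":[0,0,-0.0005],"turn":0},{"linear":[0,0,-0.0005],"turn":0},{"linear":[0,0,-0.0005],"turn":0},{"linear":[0,0,0],"turn":0},{"linear":[0,0,0],"turn":0},{"linear":[0,0,0],"turn":0},{"linear":[0,0,0],"turn":0},{"linear":[0,0,0],"turn":0}]'

```text
time_s: 11.65
tcp_pos: [0.6248, 0.02, 0.4576]
orientation: [0.0, 0.754, 0.657, 0.0]
contact_force: [-1.0, 0.3, 3.5]
opening: 0.524
finger_force: 62.3
```

Emit:
play_rows --hand -1 --steps '[{"linear":[0,0,0],"turn":0},{"linear":[0,0,0],"turn":0},{"linear":[0,0,0],"turn":0},{"linear":[0,0,0],"turn":0},{"linear":[0,0,0],"turn":0},{"linear":[0,0,0.01],"turn":0},{"linear":[0,0,0.03],"turn":0},{"linear":[0,0,0.04],"turn":0}]'

```text
time_s: 12.65
tcp_pos: [0.6246, 0.02, 0.5375]
orientation: [-0.001, 0.754, 0.657, -0.001]
contact_force: [0.3, 1.6, -0.2]
opening: 1.0
finger_force: 0.0
```

```bash
python3 - <<'E'
from h import *
s=telemetry.sense(); print(s['tcp_pos'],s['contact_force'],s['opening'])
w=grab('wrist','w6'); sd=grab('side','s6'); t=grab('top','t6')
# expected hook points, rack yaw -8
n=np.array([.6269,.0195,.235]);X=np.array([.990,-.139,0]);Z=np.array([0,0,1.])
for nm,p in [('crownTop',n+.090*Z),('seatbottom',n-.09*Z),('limbEnd',n-.02*X-.058*Z),('upend',n+.02*X+.058*Z)]: print(nm,proj(w,p),proj(sd,p),proj(t,p))
E
```

```text
[0.6246 0.02   0.5375] [ 0.2768  1.6067 -0.2333] 1.0001115895251973
crownTop [257.5095 218.9988] [195.8022 165.265 ] [214.5129 132.049 ]
seatbottom [256.6045 165.1661] [201.1261 219.1871] [220.4255 145.3674]
limbEnd [240.6737 170.7264] [206.0035 211.7604] [218.674  149.5907]
upend [280.9764 203.6408] [190.8289 174.1808] [216.6227 127.8194]
```

```bash
python3 - <<'E'
from h import *
for f,(r0,r1,c0,c1) in {'s6':(160,224,184,216),'w6':(155,228,225,295)}.items():
    a=load(f)['color'].astype(int);st=1 if f=='s6' else 2
    sat=a.max(2)-a.min(2);m=(sat<28)&(a.mean(2)>135)
    print(f)
    for r in range(r0,r1,2): print(r,''.join('#' if x else '.' for x in m[r,c0:c1:st]))
t=load('t6')['color']
E
```

```text
s6
160 ###.............................
162 #............................##.
164 #...............................
166 #........######.................
168 ......############..............
170 ..............######............
172 ................####............
174 .................###............
176 ..................##............
178 .................##.............
180 ................###.............
182 ................##..............
184 ...............###..............
186 ...............##...............
188 ................................
190 ................................
192 .............##.................
194 .............##.................
196 ............###.................
198 ............##..................
200 ............##..................
202 ...........##...................
204 ...........##...................
206 ..........##....................
208 .........###....................
210 .........##.....................
212 .........###....................
214 ..........###.......###.........
216 ..###......####.................
218 #####........#######
[... 869 characters left out ...]
....................
195 ...................................
197 ........#..........................
199 ...................................
201 .....#.............................
203 ...................................
205 ...................................
207 ..###......................###.....
209 ..#######..............#######.....
211 ...###########...#############.....
213 ....#########################......
215 .....######################........
217 .......###################.........
219 ..........############.............
221 ...................................
223 ...................................
225 ...................................
227 ...................................
```

Emit:
play_rows --hand -1 --steps '[{"linear":[-0.045,-0.03,0],"turn":-0.0873},{"linear":[-0.045,-0.03,0],"turn":-0.0873},{"linear":[-0.045,-0.03,0],"turn":-0.0873},{"linear":[-0.0028,-0.0544,-0.025],"turn":-0.0873},{"linear":[-0.0028,-0.0544,-0.025],"turn":-0.0873},{"linear":[-0.0028,-0.0544,-0.025],"turn":-0.0873},{"linear":[-0.0028,-0.0544,-0.025],"turn":-0.0873},{"linear":[-0.0028,-0.0544,-0.025],"turn":-0.0873}]'

```text
time_s: 13.8
tcp_pos: [0.4751, -0.3434, 0.4106]
orientation: [-0.0, 0.934, 0.358, -0.0]
contact_force: [0.7, 0.7, 1.0]
opening: 1.001
finger_force: 0.0
```

Emit:
play_rows --hand 0.3 --steps '[{"linear":[0,0,0],"turn":0},{"linear":[0,0,0],"turn":0},{"linear":[0,0,0],"turn":0},{"linear":[0,0,0],"turn":0},{"linear":[0,0,0],"turn":0},{"linear":[0,0,0],"turn":0},{"linear":[0,0,0],"turn":0},{"linear":[0,0,0],"turn":0}]'

```text
time_s: 14.8
tcp_pos: [0.4758, -0.342, 0.4122]
orientation: [0.0, 0.933, 0.359, 0.0]
contact_force: [1.5, -0.1, -0.8]
opening: 0.352
finger_force: 0.0
```

```bash
python3 - <<'E'
from h import *
s=telemetry.sense(); print(s['tcp_pos'],s['contact_force'],s['opening'])
q=s['orientation'];print(np.degrees(np.arctan2(q[2]**2-q[1]**2,2*q[1]*q[2])))
grab('wrist','w7'); crop('w7',50,120,450,384,2,'c7')
E
```

```text
[ 0.4758 -0.342   0.4122] [ 1.4944 -0.0919 -0.7822] 0.35179510193837904
-47.923617462329716
```

View pics/c7.png

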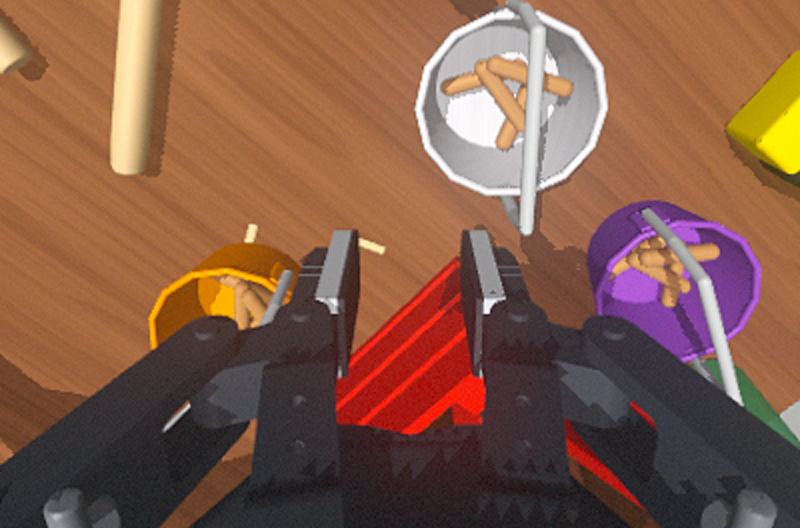

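```bash
python3 - <<'E'
from h import *
w=load('w7'); k=lambda u,v:(50+u/2,120+v/2)
c=onplane(w,*k(511,101),2,.06);L=onplane(w,*k(418,103),2,.06);R=onplane(w,*k(606,98),2,.06)
a=onplane(w,*k(538,28),2,.118);b=onplane(w,*k(527,226),2,.118)
print('c',c,L,R,np.linalg.norm(L-R),(L+R)/2);print('bail',a,b,(a+b)/2,np.linalg.norm(a-b),np.degrees(np.arctan2(*(a-b)[[1,0]])))
# pegs tip
print(onplane(w,*k(445,88),2,.015))
E
```

```text
c [ 0.5204 -0.3869  0.06  ] [ 0.4814 -0.3458  0.06  ] [ 0.5608 -0.4286  0.06  ] 0.1147713701365753 [ 0.5211 -0.3872  0.06  ]
bail [ 0.5574 -0.3532  0.118 ] [ 0.4806 -0.4251  0.118 ] [ 0.519  -0.3891  0.118 ] 0.10521253720887162 43.166703457651955
[ 0.4939 -0.3604  0.015 ]
```

Emit:
play_rows --hand 0.3 --steps '[{"linear":[0.004,-0.004,-0.035],"turn":0.02},{"linear":[0,0,-0.05],"turn":0},{"linear":[0,0,-0.04],"turn":0},{"linear":[0,0,-0.025],"turn":0},{"linear":[0,0,-0.02],"turn":0},{"linear":[0,0,-0.018],"turn":0},{"linear":[0,0,-0.016],"turn":0},{"linear":[0,0,0],"turn":0}]'

```text
time_s: 15.85
tcp_pos: [0.4793, -0.3456, 0.2068]
orientation: [-0.001, 0.93, 0.368, -0.001]
contact_force: [-0.7, 1.7, 1.1]
opening: 0.347
finger_force: 0.0
```

Emit:
play_rows --hand 0.6 --steps '[{"linear":[0,0,0],"turn":0},{"linear":[0,0,0],"turn":0},{"linear":[0,0,0],"turn":0},{"linear":[0,0,0],"turn":0},{"linear":[0,0,0],"turn":0},{"linear":[0,0,0],"turn":0},{"linear":[0,0,0],"turn":0},{"linear":[0,0,0],"turn":0}]'

```text
time_s: 16.85
tcp_pos: [0.481, -0.347, 0.2099]
orientation: [0.002, 0.93, 0.368, 0.001]
contact_force: [2.2, -3.2, 5.9]
opening: 0.202
finger_force: 3.7
```

Emit:
play_rows --hand 1 --steps '[{"linear":[0,0,0],"turn":0},{"linear":[0,0,0],"turn":0},{"linear":[0,0,0],"turn":0},{"linear":[0,0,0],"turn":0},{"linear":[0,0,0],"turn":0},{"linear":[0,0,0],"turn":0},{"linear":[0,0,0],"turn":0},{"linear":[0,0,0],"turn":0}]'

```text
time_s: 17.85
tcp_pos: [0.4836, -0.3495, 0.2138]
orientation: [0.008, 0.93, 0.368, 0.004]
contact_force: [3.3, -5.5, 13.6]
opening: 0.023
finger_force: 58.2
```

```bash
python3 - <<'E'
from h import *
s=telemetry.sense(); print(s['tcp_pos'],s['contact_force'],s['wrist_torque'],s['opening'],s['finger_force'])
grab('wrist','w8'); grab('side','s8'); grab('top','t8')
# bail mask in wrist image
a=load('w8')['color'].astype(int); m=((a.max(2)-a.min(2))<25)&(a.mean(2)>140)
for r in range(60,384,12): print(r,''.join('#' if x else '.' for x in m[r,150:450:4]))
E
```

```text
[ 0.4836 -0.3495  0.2138] [ 3.2739 -5.5172 13.5776] [-2.2398 -1.769  -0.0626] 0.0230599882156539 58.23658688254454
60 ...........................................................................
72 ...........................................................................
84 ...........................................................................
96 ...........................................................................
108 ...........................................................................
120 ...........................................................................
132 ...........................................................................
144 ...........................................................................
156 ...................................................########................
168 .......................................####....########..############......
180 .................................#####################...........#########.
192 ..............................############################.#.........######
204 .........................
[... 470 characters left out ...]
...........#.........######..........#######################
288 ..........................#.........................#..###.############.##.
300 ..........................#.............................#..##.###########..
312 ..........................##................................#.########.....
324 ...........................#.....................................###.......
336 ...........................................................................
348 ...........................................................................
360 ...........................................................................
372 ...............................................................###.........
```

Emit:
play_rows --hand 1 --steps '[{"linear":[0,0,0.003],"turn":0},{"linear":[0,0,0.004],"turn":0},{"linear":[0,0,0.006],"turn":0},{"linear":[0,0,0.008],"turn":0},{"linear":[0,0,0.01],"turn":0},{"linear":[0,0,0.01],"turn":0},{"linear":[0,0,0.01],"turn":0},{"linear":[0,0,0],"turn":0}]'

```text
time_s: 19.0
tcp_pos: [0.4803, -0.3464, 0.2607]
orientation: [0.001, 0.93, 0.368, 0.001]
contact_force: [0.1, 0.2, -2.3]
opening: 0.025
finger_force: 58.7
```

```bash
python3 - <<'E'
from h import *
s=telemetry.sense(); print(s['tcp_pos'],s['orientation'],s['contact_force'],s['wrist_torque'],s['opening'],s['finger_force'])
w=grab('wrist','w9'); sd=grab('side','s9'); t=grab('top','t9')
o=np.zeros((600,800,3),np.uint8)
o[:384,:512]=w['color'][:,:,::-1]
o[:240,512:]=cv2.resize(sd['color'][140:230,220:328,::-1],(288,240),interpolation=cv2.INTER_CUBIC)
o[240:528,512:]=cv2.resize(t['color'][145:217,305:377,::-1],(288,288),interpolation=cv2.INTER_CUBIC)
cv2.imwrite('pics/c9.png',o)
E
```

```text
[ 0.4803 -0.3464  0.2607] [0.0012 0.9297 0.3683 0.0007] [ 0.1219  0.1993 -2.3252] [ 0.1538  0.1076 -0.0168] 0.02534883610480545 58.72836472669405
```

View pics/c9.png

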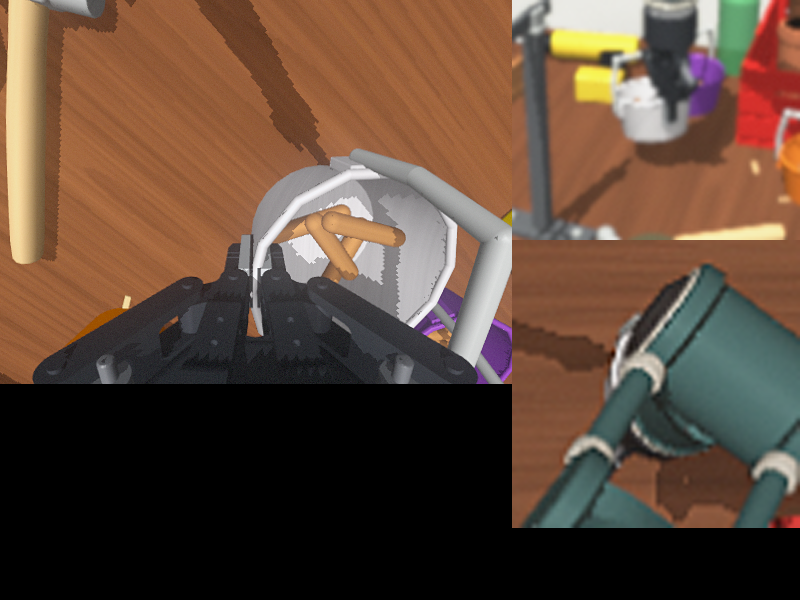

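```bash
cat > fit.py <<'E'
from h import *
from scipy.optimize import least_squares
from scipy.spatial.transform import Rotation as Ro
w=load('w9'); T=np.array([.4803,-.3464,.2607])
an=np.linspace(0,2*np.pi,240,endpoint=False)
rim=np.c_[.057*np.cos(an),.057*np.sin(an),0*an+.06]; base=np.c_[.046*np.cos(an),.046*np.sin(an),0*an]
bar=np.c_[np.zeros(60),np.linspace(-.052,.052,60),0*np.zeros(60)+.118]
far=np.array([[0,.052,.118]])
rimpx=[(258,285),(275,240),(300,210),(340,184),(380,173),(412,178),(440,202),(454,232),(451,268),(436,300),(415,325)]
basepx=[(253,212),(262,190),(285,171),(310,165)]
barpx=[(484,270),(476,300),(467,335)]
def P(p,X):
    R=Ro.from_euler('ZYX',p[:3]).as_matrix(); Y=X@R.T+p[3:]
    Ti=np.linalg.inv(w['T']);q=Y@Ti[:3,:3].T+Ti[:3,3]
    return cv2.projectPoints(q*[1,-1,-1],np.zeros(3),np.zeros(3),w['K'],w['dist'])[0][:,0]
near=lambda pts,c:[np.min(np.hypot(*(c-q).T)) for q in np.array(pts,float)]
def res(p):
    return np.r_[near(rimpx,P(p,rim)),near(basepx,P(p,base)),near(barpx,P(p,bar)),(P(p,far)[0]-[491,240])]
best=min((least_squares(res,[np.radians(-46.8),t,0,.52,-.388,.045],x_scale=[.1,.1,.1,.01,.01,.01],diff_step=1e-4) for t in(0,.1,.2,.3)),key=lambda r:r.cost)
p=best.x; R=Ro.from_euler('ZYX',p[:3]).as_matrix()
print('yaw,pitch,roll',np.degrees(p[:3]),'pos',p[3:],'rms',np.sqrt(2*best.cost/len(best.fun))); print(np.round(best.fun,1))
B=R@[0,0,.118]+p[3:]; y=np.radians(-46.9); X=np.array([np.cos(y),np.sin(y),0]);Y=np.array([-np.sin(y),np.cos(y),0])
print('bail mid',B,'rel tcp: fwd',(B-T)@X,'side',(B-T)@Y,'z',B[2]-T[2],'bail dir',R[:,1], 'lowest',(base@R.T+p[3:])[:,2].min())
E
python3 fit.py
```

```text
yaw,pitch,roll [-39.1724  12.3135   1.1056] pos [ 0.5072 -0.3828  0.0532] rms 3.2468598991815925
[ 2.2  3.1  3.5  3.9  2.3  2.   2.5  1.8  3.2  3.2  2.9  3.5  6.8  6.1
  2.8  0.1  1.5  2.8 -1.5  2. ]
bail mid [ 0.5253 -0.4005  0.1684] rel tcp: fwd 0.07025401236405242 side -0.004109775600453003 z -0.0922608372352676 bail dir [0.6347 0.7725 0.0189] lowest 0.0433273759806776
```

```bash
python3 - <<'E'
from h import *
s=telemetry.sense();T=s['tcp_pos'];print(T,s['joint_positions'])
t=load('t9');a=t['color'].astype(int)
teal=(a[:,:,1]>a[:,:,0]+25)&(a[:,:,2]>a[:,:,0]+15)
q1=s['joint_positions'][0];r=np.array([np.cos(q1),np.sin(q1)]);n=np.array([-r[1],r[0]])
for z in(.30,.36,.42):
    vs,us=np.nonzero(teal)
    pts=np.array([onplane(t,u,v,2,z)[:2] for v,u in zip(vs,us)])-T[:2]
    near=np.hypot(*pts.T)<.2
    f=pts[near]@r;l=pts[near]@n;print(z,'max fwd of TCP',np.percentile(f,99.5),f.max(),'at lat',l[f.argmax()],'lat range of fwd>0',l[f>0].min(),l[f>0].max())
# side view: wrist cylinder widths near tcp
sd=load('s9');p=[proj(sd,T+[0,0,h]) for h in(0,.03,.06,.1,.14)];print(np.array(p))
b=sd['color'].astype(int)
for q in p:
    u,v=q.round().astype(int);print(v,b[v,u-28:u+29:2].mean(1).astype(int), (b[v,u-28:u+29:2,1]-b[v,u-28:u+29:2,0]))
E
```

```text
[ 0.4797 -0.3459  0.259 ] [-0.6668  0.2387  1.9216  0.      0.9817  0.1495]
0.3 max fwd of TCP 0.07481345470379051 0.0825516365078664 at lat 0.04307457034602059 lat range of fwd>0 -0.09225942464195744 0.04307457034602059
0.36 max fwd of TCP 0.05705544881841928 0.06434805416585064 at lat 0.04818085184527874 lat range of fwd>0 -0.07962848916427795 0.04818085184527874
0.42 max fwd of TCP 0.03930765990772883 0.046144471823834875 at lat 0.05328713334453673 lat range of fwd>0 -0.06699755368659853 0.05328713334453673
[[279.1246 143.2781]
 [279.2939 135.3618]
 [279.4653 127.2768]
 [279.697  116.2281]
 [279.9322 104.8648]]
143 [231 231 232 231 231 231 231 231 227 149 114 145 154 189 180 164 153 138
 119 157 229 231 231 171 118 124 127 128 123] [ 0 -1  0  0  0  0  0  0  0  1  1 -1 -1 -1 -2 -2 -1  0  1  0 -1 -1  0 17
 57 64 66 66 65]
135 [232 231 231 231 231 231 232 232 226 138  98  97  98  96  95  93  90  85
  85 118 222 231 231 229 187 146 157 169 155] [ 0  0  0  0  0  0  0  0  0 17 38 39 39 38 39 36 35 34 33 16  2  0  0  0
 28 76 86 86 88]
127 [228 228 229 229 228 229 229 230 229 164  87  92  96  96  94  92  88  83
  76 127 227 229 229 231 231 226 151 128 123] [ 0 -1  0  0  0  0  0  0  0  7 31 37 36 38 38 36 34 31 28  7  0  0  0  0
  0  1 35 67 60]
116 [166 166 169 169 174 178 180 183 175  80  64  67  70  70  72  86  83  71
  68 154 222 213 223 227 228 229 229 228 228] [-1  0  0  0 -1  1  0  1  3 12 22 24 28 27 28 32 32 25 25 11  3  4  3  2
  2  3  3  3  3]
105 [246 246 246 246 245 202  81  50  61 131 145  79  61  58  55  53  55  56
  59  74 160 184 183 177 181 208 242 245 245] [ 0  0  0  0  0  6  1  0  0 -1  4 25 22 20 19 19 20 20 21 17  7  7  6  4
  4  4  1  0  1]
```

Emit:
play_rows --hand 1 --steps '[{"linear":[-0.015,0.008,0.02],"turn":0},{"linear":[-0.02,0.02,0.03],"turn":0},{"linear":[-0.02,0.027,0.03],"turn":0},{"linear":[-0.015,0.03,0.025],"turn":0},{"linear":[-0.01,0.03,0.015],"turn":0},{"linear":[0,0.03,0],"turn":0},{"linear":[0,0.03,0],"turn":0},{"linear":[0,0.025,0],"turn":0}]'

```text
time_s: 20.15
tcp_pos: [0.3993, -0.1448, 0.3787]
orientation: [-0.0, 0.93, 0.368, -0.0]
contact_force: [0.2, 0.7, -1.3]
opening: 0.02
finger_force: 58.9
```

Emit:
play_rows --hand 1 --steps '[{"linear":[0,0.035,0],"turn":-0.0068},{"linear":[0,0.045,0],"turn":-0.0068},{"linear":[0,0.045,0],"turn":-0.0068},{"linear":[0.012,0.04,0],"turn":-0.0068},{"linear":[0.025,0.03,0],"turn":-0.0068},{"linear":[0.03,0.02,0],"turn":-0.0068},{"linear":[0.03,0.012,0],"turn":-0.0068},{"linear":[0.017,0.006,0],"turn":-0.0068}]'

```text
time_s: 21.15
tcp_pos: [0.5147, 0.0877, 0.3786]
orientation: [-0.0, 0.939, 0.343, -0.0]
contact_force: [-0.0, -0.0, -2.8]
opening: 0.03
finger_force: 59.1
```

```bash
python3 - <<'E'
from h import *
s=telemetry.sense(); T=s['tcp_pos'];print(T,s['contact_force'],s['wrist_torque'],s['opening'],s['finger_force'])
q=s['orientation'];print(q,np.degrees(np.arctan2(q[2]**2-q[1]**2,2*q[1]*q[2])))
w=grab('wrist','w10'); sd=grab('side','s10'); grab('top','t10')
b0=load('w9')['color'].astype(int);b1=w['color'].astype(int)
# same gripper-relative view: has the pail moved in hand? compare pail zone (rim/bail)
m=lambda b:((b.max(2)-b.min(2))<25)&(b.mean(2)>140)
for r in range(150,384,14): print(r,''.join('.abX'[int(x)+2*int(y)] for x,y in zip(m(b0)[r,240:512:4],m(b1)[r,240:512:4])))
E
```

```text
[0.5147 0.0877 0.3786] [-0.0032 -0.0445 -2.7872] [0.1448 0.0902 0.026 ] 0.03038836080712649 59.13169910594661
[-0.0001  0.9393  0.3432 -0.0004] -49.85901932766212
150 .............................XXb.............bbbbb..........bbb.....
164 .......................XXXXXXXX.bXXXXXXXXXXbbb..................bbb.
178 ...........XXXXXXXXXXXaXXXXXXXXXXXXbb....bXXXXXXXXb.................
192 .......XXXXXXXXXXXXXXXXXXXXXXXXX.....b.........XXXXXXXXX............
206 .....XXXXXXXXXXXXXXXXXXX...XXXXXX...aaXXXXXXXXX.a..bXXXXXXXXX.......
220 ....XXXXXXXXX....................Xbb...aaXXXXXXXXXXXXX..XXXXXXXXXX..
234 ....XXXXXX.......X......X.................XXXXXXXXXbXXX.....bXXXXXXX
248 XXX.XXX....XXXXXXXXXX.........XXXXXXXb.baaXXXXXXXXXXXX........XXXXXX
262 XXX.XX.X....XXXXXXXXXXX......XXXXXXXbb..aXXXXXXXXXXXXX.......XXXXXXX
276 ....X........XXXXXXXb...........aXXXbb..aXXXXXXXXXXXX.......XXXXXXXX
290 ....b...................................aXXXXXXX.XX........XXXXXXX..
304 ....X..................................aaXXXXXXXXa.......bXXXXXXX...
318 ....XX..................................aXXXXX......a...bXXXXXXX....
332 .....X.................................................XXXXXXX......
346 ......................................................XXXXXXX.......
360 .........................................................XXXaa......
374 .........................................X....................aaa...
```

```bash
sed -i "s/^barpx=.*/barpx=[(495,270),(486,300),(473,335)]/; s/\[491,240\]/[499,240]/" fit.py; python3 fit.py
```

```text
yaw,pitch,roll [-41.6293  13.0578   0.4849] pos [ 0.5063 -0.3819  0.055 ] rms 3.018575567447361
[2.5 2.7 2.9 3.2 1.7 1.4 2.2 2.  3.  2.6 1.9 2.4 6.2 6.1 3.3 1.5 1.7 3.6
 1.7 1.8]
bail mid [ 0.5256 -0.4004  0.1699] rel tcp: fwd 0.07036852409584507 side -0.0038374916945817864 z -0.09079269591135228 bail dir [0.6657 0.7462 0.0082] lowest 0.044563252255119284
```

Emit:
play_rows --hand 1 --steps '[{"linear":[0,0,-0.018],"turn":0},{"linear":[0,0,-0.025],"turn":0},{"linear":[0,0,-0.025],"turn":0},{"linear":[0,0,-0.018],"turn":0},{"linear":[0,0,-0.0075],"turn":0},{"linear":[0.01,-0.0015,0],"turn":0},{"linear":[0.012,-0.0018,0],"turn":0},{"linear":[0.012,-0.0018,0],"turn":0}]'

```text
time_s: 22.3
tcp_pos: [0.5496, 0.0818, 0.2869]
orientation: [0.0, 0.939, 0.343, 0.001]
contact_force: [-0.4, -1.1, -2.2]
opening: 0.021
finger_force: 59.1
```

```bash
python3 - <<'E'
from h import *
s=telemetry.sense(); T=s['tcp_pos'];print(T,s['contact_force'])
sd=grab('side','s11'); w=grab('wrist','w11'); t=grab('top','t11')
y=np.radians(-49.86);f=np.array([np.cos(y),np.sin(y),0]);Y=np.array([-np.sin(y),np.cos(y),0])
B=T+.0704*f-.0038*Y-[0,0,.091]; d=np.array([np.cos(np.radians(45.5)),np.sin(np.radians(45.5)),0])
n=np.array([.6269,.0195,.235]);X=np.array([.990,-.139,0]);Z=np.array([0,0,1.])
print('bail',B,'rel hook x,y',(B-n)@X,(B-n)@[.139,.99,0])
for nm,p in [('bail',B),('b+',B+.05*d),('b-',B-.05*d),('limbTop',n-.02*X-.058*Z),('bot',n-.086*Z),('shank0',n)]: print(nm,proj(sd,p),proj(w,p))
a=sd['color'].astype(int); m=((a.max(2)-a.min(2))<28)
for r in range(176,226): print(r,''.join(' .:+#@'[min(5,int(v)//45)] if k else ' ' for v,k in zip(a.mean(2)[r,180:262],m[r,180:262])))
E
```

```text
[0.5496 0.0818 0.2869] [-0.3826 -1.074  -2.1513]
bail [0.5921 0.0256 0.1959] rel hook x,y -0.03532675375426237 0.0011691056910010144
bail [209.8228 207.68  ] [459.2252 381.774 ]
b+ [193.5473 212.2947] [490.9531 250.1549]
b- [225.5452 203.2212] [435.1376 466.6088]
limbTop [206.0035 211.7604] [462.6434 317.168 ]
bot [201.0151 218.0824] [458.2319 249.4713]
shank0 [198.5499 193.3351] [695.9356 440.1716]
176  ::::.........      ....                   ..........                             
177 ::::.........       .                     ...........                             
178 :::.........        .                      ..........                             
179 ::.........         .                      ..........                             
180 ::.......          :.                      ..........                             
181 ::......           :                       ..........                             
182 .......            :                           ......                             
183 .....              :                           .::...                             
1
[... 2948 characters left out ...]
        
218 @@@@@@@##  :++  +##@###+:   :..........:::...   ::::::.                           
219 @@@@@@@##   +:    +###++   ++..........:::..:++:::::::.                           
220 @@@@@@@@#  :+:           ###+:.........::::.:+++::::::.                           
221 @@@@@@@@#  :+:         +####+:.........:++:.:+++++::+:..                          
222 @@@@@@@##  :+       ##+++####+.........:++:::++++++++:...::                       
223 @@@@@@@@#  :+     ######++###+.........:+++::++++:+++:..::::.:                    
224 @@@@@@@##  :+:   ############+:........:+++::++++::++::::::::::::                 
225 ########   :+:  ############++:.....  .:+++::+++:::++:::::::::++++::      +:::
```

Emit:
play_rows --hand 1 --steps '[{"linear":[0.008,-0.0011,0],"turn":0},{"linear":[0.008,-0.0011,0],"turn":0},{"linear":[0.008,-0.0011,0],"turn":0},{"linear":[0.0077,-0.0011,0],"turn":0},{"linear":[0,0,0],"turn":0},{"linear":[0,0,0],"turn":0},{"linear":[0,0,0],"turn":0},{"linear":[0,0,0],"turn":0}]'

```text
time_s: 23.45
tcp_pos: [0.5793, 0.0776, 0.2857]
orientation: [-0.0, 0.939, 0.343, -0.0]
contact_force: [0.4, -0.7, -2.0]
opening: 0.023
finger_force: 59.1
```

```bash
cat > chk.py <<'E'
from h import *
import sys
k=sys.argv[1]
s=telemetry.sense(); T=s['tcp_pos'];print(T,s['contact_force'],s['wrist_torque'],s['opening'])
sd=grab('side','s'+k); w=grab('wrist','w'+k); t=grab('top','t'+k)
y=np.radians(-49.86);f=np.array([np.cos(y),np.sin(y),0]);Y=np.array([-np.sin(y),np.cos(y),0])
B=T+.0704*f-.0038*Y-[0,0,.091]; d=np.array([np.cos(np.radians(45.5)),np.sin(np.radians(45.5)),0])
n=np.array([.6269,.0195,.235]);X=np.array([.990,-.139,0]);Z=np.array([0,0,1.])
print('bail',B,'rel hook x,y',(B-n)@X,(B-n)@[.139,.99,0])
for nm,p in [('bail',B),('b+',B+.05*d),('b-',B-.05*d),('limbTop',n-.02*X-.058*Z),('bot',n-.086*Z),('shank0',n),('crown',n+.086*Z)]: print(nm,proj(sd,p),proj(w,p))
a=sd['color'].astype(int); m=((a.max(2)-a.min(2))<28)
for r in range(160,232): print(r,''.join(' .:+#@'[min(5,int(v)//45)] if k else ' ' for v,k in zip(a.mean(2)[r,176:246],m[r,176:246])))
E
python3 chk.py 12
```

```text
[0.5793 0.0776 0.2857] [ 0.4056 -0.7385 -1.9543] [ 0.0957  0.0985 -0.0122] 0.023129918582719077
bail [0.6218 0.0213 0.1947] rel hook x,y -0.005307308861283037 0.0010665646249738384
bail [201.0664 205.7518] [464.2782 380.0117]
b+ [184.8302 210.2774] [497.8787 247.169 ]
b- [216.7642 201.3765] [438.9449 465.1959]
limbTop [206.0035 211.7604] [402.0915 358.5863]
bot [201.0151 218.0824] [408.7955 286.1322]
shank0 [198.5499 193.3351] [598.4038 527.6648]
crown [195.9281 166.5626] [ -21.7901 -177.6703]
160 +++++++++++:...........   ... ...........:      ::.......             
161 ++++++++++::............ ...............::       :.......             
162 +++++++++  ::....   ..  ................:        :......              
163 +++++++++  :.....      . . . ............       ::......              
164 +++++++++  ......           ............        :::.....              
165 +++++++++:.......             ..........        :::.....              
166 +++++++++:.......             ..........        :::.....              
167 +::  :::::.......              .........        :::.....              
1
[... 4098 characters left out ...]
:+++:::::::.....::.      
223 +#@@@@####@@#########@@##:..... ..:+++::++++::+++:::::::....::::.::   
224 +##@@@####@##++######@@@#+:...  ..:+++::::++::+++:::::::....::::::::: 
225 :+##########+++######@@@##:.......:+++:::::++++++::::::....:::::::++++
226 ::++  +####++++########  #+.......::++::.::++++++::::::...::::.:::+#++
227 .      +##+++++#######    :........::+::..:++++++:::::::::::...:::+++:
228 .      +#++++++#######    :.........:::..:++++:++:::::::::::.::::::+::
229 .      +####++++#####     ::.............:+++::::::::::::::.::::::::::
230 .       #####+++#####     +::............:+++::      :::::...:::::::..
231 .       ###@@#+++####     ++:....  ......:+++::          :.......:....
```

Emit:
play_rows --hand 1 --steps '[{"linear":[0.001,0,-0.004],"turn":0},{"linear":[0.001,0,-0.004],"turn":0},{"linear":[0,0,-0.004],"turn":0},{"linear":[0,0,-0.004],"turn":0},{"linear":[0,0,-0.004],"turn":0},{"linear":[0,0,0],"turn":0},{"linear":[0,0,0],"turn":0},{"linear":[0,0,0],"turn":0}]'

```text
time_s: 24.6
tcp_pos: [0.583, 0.0775, 0.2679]
orientation: [0.001, 0.939, 0.343, 0.002]
contact_force: [0.2, -0.6, 5.6]
opening: 0.026
finger_force: 60.9
```

```bash
python3 chk.py 13 | sed -n '1,12p;60,82p'; python3 - <<'E'
from h import *
s=telemetry.sense();print(s['contact_force'],s['wrist_torque'])
w=load('w13');a=w['color'].astype(int);m=((a.max(2)-a.min(2))<28)
for r in range(200,384,4): print(r,''.join(' .:+#@'[min(5,int(v)//45)] if k else ' ' for v,k in zip(a.mean(2)[r,330:512:2],m[r,330:512:2])))
E
```

```text
[0.583  0.0775 0.2679] [ 0.1697 -0.5894  5.5597] [-0.3388 -0.2732  0.0073] 0.02627987143395366
bail [0.6255 0.0213 0.1769] rel hook x,y -0.0016354255634866183 0.001555186917366733
bail [200.4204 210.6573] [462.6128 380.1869]
b+ [184.3236 215.2261] [495.2183 247.6113]
b- [215.9895 206.2372] [437.8548 465.6181]
limbTop [206.0035 211.7604] [417.2437 409.4308]
bot [201.0151 218.0824] [422.3297 318.86  ]
shank0 [198.5499 193.3351] [555.0868 531.3832]
crown [195.9281 166.5626] [ -22.9218 -222.1769]
160 ++++++++++:..............................:      ::.......             
161 ++++++++++:................ ............::       :.......             
162 +++++++++ :........... ................::        :......              
210                 ..........................::       :::::..            
211                 :.........................:+       :::::..            
212                ++:......................  :++      :::::..            
213              ####:.....................    :+      :::::...           
214          ########+::..................     :+      :::::...           
21
[... 5033 characters left out ...]
......:####@@@@@@@@#               
356    ...   ...............................  ........................#@@@@@@@#                
360      ................................................................@@@@@::               
364 .      ......... ......................................................@@::::              
368          ..........................:::::::...............................::::::            
372 .           .......................::::::....................:::::........:::::::          
376 ..    .       ....................::::::..................................::::::::         
380                  ................:::::::..................................:.::::::::
```

```bash
python3 - <<'E'
from h import *
n=np.array([.6269,.0195,.235]);Z=np.array([0,0,1.])
w=load('w13')
for yaw in(-8,):
    X=np.array([np.cos(np.radians(yaw)),np.sin(np.radians(yaw)),0])
    for a in range(-90,91,20):
        p=n-.066*Z+.020*(np.sin(np.radians(a))*X-np.cos(np.radians(a))*Z); print(a,p,proj(w,p))
    for z in(-.05,-.03,0): 
        p=n+z*Z+(-.02+(.066-z)*.303)*X; print('shank',z,proj(w,p))
# colour of arc
a=w['color'].astype(int)
for r in range(284,334,6): print(r,[tuple(int(i) for i in a[r,c]) for c in range(410,480,10)])
d=w['T']; print(d[:3,3])
E
```

```text
-90 [0.6071 0.0223 0.169 ] [405.7767 387.5455]
-70 [0.6083 0.0221 0.1622] [399.703  369.4534]
-50 [0.6117 0.0216 0.1561] [399.8244 352.0106]
-30 [0.617  0.0209 0.1517] [405.4118 336.5076]
-10 [0.6235 0.02   0.1493] [415.6812 323.8679]
10 [0.6303 0.019  0.1493] [429.8553 314.8462]
30 [0.6368 0.0181 0.1517] [447.0951 310.1642]
50 [0.6421 0.0174 0.1561] [466.3398 310.5573]
70 [0.6455 0.0169 0.1622] [486.0888 316.6966]
90 [0.6467 0.0167 0.169 ] [504.1983 328.9341]
shank -0.05 [532.4299 378.1372]
shank -0.03 [577.007 461.958]
shank 0 [555.086  531.3947]
284 [(219, 216, 218), (218, 215, 217), (215, 213, 215), (180, 178, 179), (106, 107, 108), (132, 131, 132), (119, 121, 121)]
290 [(217, 214, 217), (217, 214, 217), (218, 215, 218), (110, 108, 109), (185, 188, 185), (193, 192, 192), (138, 138, 136)]
296 [(217, 215, 217), (213, 212, 215), (113, 112, 115), (140, 138, 141), (148, 148, 147), (219, 221, 221), (156, 157, 156)]
302 [(216, 213, 216), (113, 113, 114), (139, 140, 139), (163, 164, 165), (176, 177, 178), (223, 225, 223), (170, 173, 172)]
308 [(216, 214, 217), (189, 190, 189), (157, 160, 159), (180, 182, 181), (195, 196, 197), (114, 111, 113), (188, 188, 188)]
314 [(105, 107, 105), (206, 208, 208), (175, 176, 178), (142, 145, 145), (147, 149, 153), (111, 112, 113), (198, 199, 198)]
320 [(112, 113, 114), (221, 221, 222), (169, 171, 170), (94, 98, 99), (151, 154, 161), (129, 132, 129), (207, 207, 208)]
326 [(98, 99, 103), (161, 160, 160), (94, 95, 101), (98, 102, 103), (99, 100, 105), (154, 153, 152), (218, 218, 217)]
332 [(64, 62, 69), (102, 102, 107), (99, 99, 103), (98, 102, 107), (98, 101, 104), (169, 170, 171), (224, 226, 227)]
[0.6462 0.129  0.2383]
```

```bash
python3 - <<'E'
from h import *
w=load('w13'); a=w['color'].astype(int).mean(2).astype(int)
for r in(290,300,310,320,330,340): print(r,a[r,446:512:2])
n=np.array([.6269,.0195]);X=np.array([.990,-.139]);Y=np.array([.139,.99])
for z in(.165,.177,.185):
    A=onplane(w,486,300,2,z)[:2];B=onplane(w,475,340,2,z)[:2];d=(A-B)/np.linalg.norm(A-B)
    nn=np.array([d[1],-d[0]]) # perpendicular toward +x
    print(z,A,B,'psi',np.degrees(np.arctan2(d@X,d@Y)),'line offset from hook centre (perp)',(A-n)@nn,'limb off',(n-.02*X-A)@nn,'shank off',(n+.0176*X-A)@nn,'x_r at y_r=0', (A-n)@X-((A-n)@Y)*(d@X)/(d@Y))
E
```

```text
290 [133 182 186 192 191 193 194 192 194 201 107 117 137 158 174 188 200 209
 216 227 232 237 244 245 241 242 240 239 232 165 165 159 153]
300 [166 167 242 243 245 246 236 227 169 111 122 149 168 183 195 207 214 223
 230 236 241 245 242 240 241 238 233 168 163 168 168 168 171]
310 [153 149 150 149 152 153 158 110 121 139 162 178 191 201 212 220 228 234
 240 246 243 239 240 238 234 183 138 138 132 142 145 149 156]
320 [120 152 155 153 155 107 115 130 155 170 186 200 207 218 225 231 238 244
 242 239 240 238 236 206 136 136 132 129 130 137 133 136 133]
330 [102 101 104 102 105 122 141 164 180 194 206 215 223 229 236 241 243 239
 240 239 235 218 129 128 131 129 132 132 137 134 133 132 127]
340 [103 101 105 113 131 156 176 190 202 211 221 228 235 239 243 239 239 239
 236 226 132 129 129 131 131 132 131 126 125 125 120 128 129]
0.165 [0.6496 0.0275] [0.6367 0.0149] psi 37.64665785906024 line offset from hook centre (perp) 0.010144890278758655 limb off -0.025976155520461675 shank off 0.0037866231339399783 x_r at y_r=0 0.01280885163944936
0.177 [0.6491 0.0442] [0.6383 0.0336] psi 37.64665785906043 line offset from hook centre (perp) -0.002119611808806066 limb off -0.01371165343289692 shank off 0.016051125221504668 x_r at y_r=0 -0.0026762037287941937
0.185 [0.6487 0.0552] [0.6393 0.046 ] psi 37.646657859060134 line offset from hook centre (perp) -0.010295946533848995 limb off -0.005535318707854047 shank off 0.02422745994654765 x_r at y_r=0 -0.0129995739742896
```

```bash
python3 - <<'E'
from h import *
w=load('w13'); a=w['color'].astype(int).mean(2)
L=[];R=[]
for r in range(292,344,4):
    row=a[r]; 
    j=next(c for c in range(505,455,-1) if row[c]-row[c+2]>25 and row[c-3]>225 and c<505); R.append((j+1,r))
    c=j
    while row[c-1]<=row[c]+12 and row[c-1]>118: c-=1
    L.append((c-1,r))
print(L,R)
def plane(pts):
    D=np.array([ray(w,*p)[1] for p in pts]);D/=np.linalg.norm(D,axis=1)[:,None]
    return np.linalg.svd(D)[2][-1]
n=np.array([.6269,.0195]);X=np.array([.990,-.139]);Y=np.array([.139,.99])
for sh in(0,-1.5,1.5):
    p1=plane([(u+sh,v) for u,v in L]);p2=plane(R)
    if p1@p2<0:p2=-p2
    dl=np.arccos(p1@p2);dist=.004/np.sin(dl/2)
    ax=np.cross(p1,p2);ax/=np.linalg.norm(ax)
    m=p1+p2;m/=np.linalg.norm(m)
    v=np.cross(m,ax);o=w['T'][:3,3]
    if v[2]>0:v=-v
    P=o+v*dist
    h=ax[:2]/np.linalg.norm(ax[:2]); 
    print('dist',dist,'axis',ax,'pt',P,'psi',np.degrees(np.arctan2(h@X,h@Y)),'x_r at y_r=0',(P[:2]-n)@X-((P[:2]-n)@Y)*(h@X)/(h@Y))
E
```

```text
[(501, 292), (500, 296), (498, 300), (497, 304), (496, 308), (494, 312), (493, 316), (491, 320), (457, 324), (488, 328), (454, 332), (485, 336), (452, 340)] [(503, 292), (502, 296), (500, 300), (499, 304), (498, 308), (496, 312), (495, 316), (493, 320), (491, 324), (490, 328), (488, 332), (487, 336), (485, 340)]
dist 0.020218875204216412 axis [-0.041   0.8242  0.5648] pt [0.6659 0.1323 0.2348] psi -10.840911949263148 x_r at y_r=0 0.045348477520081476
dist 0.0201970928030796 axis [-0.0459  0.8228  0.5665] pt [0.6659 0.1324 0.2349] psi -11.183204613465934 x_r at y_r=0 0.046053844244088815
dist 0.020239928913716818 axis [-0.0362  0.8257  0.563 ] pt [0.6659 0.1322 0.2348] psi -10.499833804909866 x_r at y_r=0 0.044647066864554025
```

```bash
python3 - <<'E'
from h import *
w=load('w13')
L=[(465,290),(462.5,300),(459.3,310),(455.8,320),(453,330),(450,340)]
R=[(503,292),(502,296),(500,300),(499,304),(498,308),(496,312),(495,316),(493,320),(491,324),(490,328),(488,332),(487,336),(485,340)]
def plane(pts):
    D=np.array([ray(w,*p)[1] for p in pts]);D/=np.linalg.norm(D,axis=1)[:,None]
    return np.linalg.svd(D)[2][-1]
n=np.array([.6269,.0195]);X=np.array([.990,-.139]);Y=np.array([.139,.99])
for sh in(-1,0,1):
    p1=plane([(u+sh,v) for u,v in L]);p2=plane(R)
    if p1@p2<0:p2=-p2
    dist=.004/np.sin(np.arccos(p1@p2)/2)
    # impose horizontal axis: mid plane with horizontal direction
    m=p1+p2;m/=np.linalg.norm(m);h=np.cross(m,[0,0,1]);h/=np.linalg.norm(h)
    v=np.cross(m,h);v=v if v[2]<0 else -v
    P=w['T'][:3,3]+v*dist;ax=np.cross(p1,p2);ax/=np.linalg.norm(ax)
    print(dist,P,'rawaxis',ax,'psi',np.degrees(np.arctan2(h[:2]@X,h[:2]@Y)),'x_r',(P[:2]-n)@X-((P[:2]-n)@Y)*(h[:2]@X)/(h[:2]@Y))
E
```

```text
0.07997788532549262 [0.6839 0.0849 0.1832] rawaxis [-0.715  -0.6964 -0.0617] psi -138.50546811414634 x_r -0.016928326586084202
0.08154550415347069 [0.6847 0.084  0.1821] rawaxis [-0.7087 -0.7021 -0.069 ] psi -138.54399375348916 x_r -0.01524996800540783
0.08316026523797286 [0.6855 0.0831 0.1811] rawaxis [-0.702  -0.708  -0.0766] psi -138.58246791843257 x_r -0.013525444975603089
```

Emit:
play_rows --hand 1 --steps '[{"linear":[0,0,0.008],"turn":0},{"linear":[0,0,0.008],"turn":0},{"linear":[0.0009,-0.0024,0],"turn":0.0305},{"linear":[0.0009,-0.0024,0],"turn":0.0305},{"linear":[0.0009,-0.0024,0],"turn":0.0305},{"linear":[0.0009,-0.0024,0],"turn":0.0305},{"linear":[0,0,0],"turn":0},{"linear":[0,0,0],"turn":0}]'

```text
time_s: 25.75
tcp_pos: [0.5851, 0.0679, 0.2816]
orientation: [-0.0, 0.917, 0.399, -0.0]
contact_force: [-0.2, 0.5, -2.0]
opening: 0.02
finger_force: 59.9
```

```bash
python3 - <<'E'
from h import *
s=telemetry.sense(); T=s['tcp_pos'];q=s['orientation'];y=np.arctan2(q[2]**2-q[1]**2,2*q[1]*q[2]);print(T,s['contact_force'],s['wrist_torque'],np.degrees(y))
w=grab('wrist','w14'); a=w['color'].astype(int).mean(2).astype(int); grab('side','s14')
for r in range(250,345,10): print(r,a[r,440:512:2])
n=np.array([.6269,.0195,.235]);Z=np.array([0,0,1.]);X=np.array([.99,-.139,0])
print([(an,proj(w,n-.066*Z+.020*(np.sin(np.radians(an))*X-np.cos(np.radians(an))*Z)).round(0)) for an in(-30,0,30,60,90)])
E
```

```text
[0.5851 0.0679 0.2816] [-0.1939  0.5056 -2.005 ] [ 0.0646  0.0492 -0.0469] -42.91314186515073
250 [199 199 184 160 222 249 255 255 143 131 130 127 130 130 126 127 126 133
 138 113 114 127 146 165 178 193 202 211 218 227 234 239 242 243 240 241]
260 [202 201 189 180 230 254 255 249 127 138 137 136 138 133 132 129 128 123
 110 122 139 158 176 187 199 209 218 225 232 239 241 244 242 241 241 240]
270 [194 155 216 245 255 255 242 130 132 129 135 140 138 135 137 142 110 113
 130 150 166 183 196 205 214 220 230 237 241 244 242 241 240 240 238 231]
280 [231 254 255 255 132 156 140 139 139 133 137 134 133 132 132 114 121 140
 162 177 193 202 211 219 225 235 240 243 243 241 241 240 239 236 136 140]
290 [185 182 181 180 176 172 170 168 166 164 157 147 136 110 115 134 152 171
 186 197 208 216 224 231 238 242 245 241 240 241 238 237 141 140 142 139]
300 [190 193 195 197 154 153 157 162 161 164 166 148 111 127 144 167 181 193
 205 213 221 228 237 240 244 241 240 240 239 236 154 127 125 131 133 131]
310 [152 150 149 152 156 153 155 157 138 127 108 116 137 158 175 189 200 209
 219 226 234 239 243 242 239 241 238 236 187 135 130 131 130 122 121 124]
320 [138 135 139 138 137 138 139 130 111 112 128 151 169 184 197 206 215 224
 231 238 240 243 240 240 240 237 206 128 128 132 132 137 132 129 128 129]
330 [130 137 137 128 126 131 137 108 117 139 164 178 192 204 214 222 229 237
 240 243 240 238 240 238 219 187 188 173 133 132 131 128 130 131 133 134]
340 [126 132 127 126 132 102 114 133 156 174 189 201 208 220 228 235 238 242
 239 239 238 237 225 168 177 184 185 189 186 182 135 130 130 126 123 125]
[(-30, array([371., 316.])), (0, array([387., 302.])), (30, array([410., 296.])), (60, array([434., 299.])), (90, array([456., 313.]))]
```

Emit:
play_rows --hand 1 --steps '[{"linear":[0.001,0,-0.004],"turn":0},{"linear":[0,0,-0.004],"turn":0},{"linear":[0,0,-0.004],"turn":0},{"linear":[0,0,-0.004],"turn":0},{"linear":[0,0,-0.002],"turn":0},{"linear":[0,0,0],"turn":0},{"linear":[0,0,0],"turn":0},{"linear":[0,0,0],"turn":0}]'

```text
time_s: 26.85
tcp_pos: [0.5862, 0.068, 0.2639]
orientation: [0.0, 0.917, 0.4, 0.0]
contact_force: [-0.1, -0.7, -2.9]
opening: 0.022
finger_force: 59.9
```

Emit:
play_rows --hand 1 --steps '[{"linear":[0,0,-0.003],"turn":0},{"linear":[0,0,-0.003],"turn":0},{"linear":[0,0,-0.002],"turn":0},{"linear":[0,0,-0.002],"turn":0},{"linear":[0,0,0],"turn":0},{"linear":[0,0,0],"turn":0},{"linear":[0,0,0],"turn":0},{"linear":[0,0,0],"turn":0}]'

```text
time_s: 27.85
tcp_pos: [0.5861, 0.0679, 0.2538]
orientation: [0.0, 0.917, 0.4, 0.0]
contact_force: [0.2, -0.3, -2.3]
opening: 0.02
finger_force: 59.9
```

Emit:
play_rows --hand 1 --steps '[{"linear":[0,0,-0.002],"turn":0},{"linear":[0,0,-0.002],"turn":0},{"linear":[0,0,-0.001],"turn":0},{"linear":[0,0,-0.001],"turn":0},{"linear":[0,0,0],"turn":0},{"linear":[0,0,0],"turn":0},{"linear":[0,0,0],"turn":0},{"linear":[0,0,0],"turn":0}]'

```text
time_s: 28.85
tcp_pos: [0.5866, 0.0679, 0.2484]
orientation: [0.0, 0.917, 0.4, 0.001]
contact_force: [-0.2, -0.1, 5.3]
opening: 0.025
finger_force: 60.8
```

```bash
python3 - <<'E'
from h import *
s=telemetry.sense(); T=s['tcp_pos'];print(T,s['contact_force'],s['wrist_torque'])
E
```

```text
[0.5866 0.0679 0.2484] [-0.1634 -0.0975  5.3319] [-0.228  -0.2392  0.0068]
```

Emit:
play_rows --hand 0.1 --steps '[{"linear":[0,0,0],"turn":0},{"linear":[0,0,0],"turn":0},{"linear":[-0.002,0.002,0],"turn":0},{"linear":[-0.003,0.0028,0],"turn":0},{"linear":[-0.003,0.0028,0],"turn":0},{"linear":[-0.002,0.0018,0],"turn":0},{"linear":[0,0,0],"turn":0},{"linear":[0,0,0],"turn":0}]'

```text
time_s: 29.85
tcp_pos: [0.5762, 0.0773, 0.2478]
orientation: [0.0, 0.917, 0.4, 0.0]
contact_force: [0.5, -0.3, 0.2]
opening: 0.452
finger_force: 0.1
```

```bash
cat > look.py <<'E'
from h import *
import sys
k=sys.argv[1]; r0,r1,c0,c1=map(int,sys.argv[2:6])
s=telemetry.sense(); print(s['time_s'],s['tcp_pos'],s['contact_force'],s['wrist_torque'],s['opening'])
sd=grab('side','s'+k); grab('wrist','w'+k); grab('top','t'+k)
a=sd['color'].astype(int); m=((a.max(2)-a.min(2))<28)
for r in range(r0,r1): print(r,''.join(' .:+#@'[min(5,int(v)//45)] if k else ' ' for v,k in zip(a.mean(2)[r,c0:c1],m[r,c0:c1])))
E
python3 look.py 15 205 260 170 240
```

```text
29.85 [0.5762 0.0773 0.2478] [ 0.5128 -0.3028  0.2236] [ 0.0189 -0.0466 -0.0339] 0.4520168954454433
205 ....                    .::++++++++++++++++++::...       ::::...      
206 ....                    ..:++++##++++++++++:::....       :::::..      
207 ....                    ...:+++###++++++::::.....        :::::..      
208 ....                    ....::+++++++:::::....... .      :::::..      
209 ....                    .......:::::::.........   .      :::::..      
210 ....                    ........................  .      :::::..      
211 ....                    ........................  .      :::::..      
212 ....                     .......................  .      :::::...     
213 .....                    .......................  .      :::::...     
214 .....                    ........................ .      :::::...     
215 .....                    .......................  .      :::::...     
216 .....           ##       ..........................       ::::...     
217 .....:+############      ..........................       ::::...     
218 .....:##@@@@@@@@@##  
[... 2392 characters left out ...]
     ::::+++++++++######+++++:.....::::                  
251 :::::.....       :::::+++++++++#####++++++:.....:::                   
252 :::::.....      :::::::++++++++####+++++++:.....::                    
253 ::::::....     ::::::.:++++++++####+++++++:......                     
254  :::::.....   ::::::..  +++++++#####++++++:......                     
255  :::::.....  ::::::..    ++++++##@####++++:.....                      
256  :::::.....:::::::..      ++++++#@##++++++::....                      
257  :::::.....::::::..         ::++####++++::::.                         
258  :::::.....:::::..            :+####+::::::                           
259  ::::::.....:::..              :+###+:
```

Emit:
play_rows --hand 0.1 --steps '[{"linear":[0,0,0.004],"turn":0},{"linear":[0,0,0.006],"turn":0},{"linear":[0,0,0.008],"turn":0},{"linear":[0,0,0.008],"turn":0},{"linear":[0,0,0.008],"turn":0},{"linear":[0,0,0.002],"turn":0},{"linear":[0,0,0],"turn":0},{"linear":[0,0,0],"turn":0}]'

```text
time_s: 31.0
tcp_pos: [0.5759, 0.0773, 0.2833]
orientation: [-0.0, 0.917, 0.4, -0.0]
contact_force: [-0.5, -0.9, -0.1]
opening: 0.45
finger_force: 0.0
```

```bash
python3 look.py 16 210 262 170 235
```

```text
31.0 [0.5759 0.0773 0.2833] [-0.4694 -0.8575 -0.1455] [ 0.0046 -0.0478 -0.0299] 0.4502318467379247
210 ....                  ++:  ...................           :::::.. 
211 ....                  +++  ...................           :::::.. 
212 ....                  +++  ...................           :::::.. 
213 .....                  ##+ ......    .........           :::::...
214 .....                  ###+:....     ..........          :::::...
215 .....                  +###+...  ..............          :::::...
216 .....           ##+     ####:..............::...          ::::...
217 .....:+############    ##@##:.............::::.:          ::::...
218 .....:###@@@@@@@@##+ ###@##+:.............:++:::++:       ::::...
219 .....:##@@@@@@@@@@#######++  .............:++:::++++:::  :::::...
220 .....:##@@@@@@@@@@@@###+     ... .........::++:+++++::::::::::...
221 .....:##@@@@@@@@@@##++       ..............:+++++++:::::::::::...
222 .....:+#@@@@@@@###++    #@@#+:.......... ..::+++++::::::::::::...
223 .....:+#@@@@@#####+   ##@@@##++:........  ..::+++:::::::::::::...
224 ......+##@@######
[... 1911 characters left out ...]
++++++:::                  
252 :::::.....      :::::++++++++++####++++++++:::                   
253 ::::::....     :::::::+++++++++####++++++++::                    
254  :::::.....   ::::::.::++++++++####++++++:::                     
255  :::::.....  ::::::..    ++++++##@#++++:::                       
256  :::::.....:::::::..       :::++###+:::                          
257  :::::.....::::::..          ::+###+:                            
258  :::::.....:::::..             :####:                            
259  ::::::.....:::..              :+###+                            
260   :::::.....::..              +++###+                            
261   :::::........             ######@#+:
```

Emit:
play_rows --hand 0.1 --steps '[{"linear":[-0.006,0.004,0.002],"turn":0},{"linear":[-0.012,0.006,0.002],"turn":0},{"linear":[-0.02,0.005,0],"turn":0},{"linear":[-0.03,0.005,0],"turn":0},{"linear":[-0.03,0,0.01],"turn":0},{"linear":[-0.03,0,0.03],"turn":0},{"linear":[0,0,0.05],"turn":0},{"linear":[0,0,0.05],"turn":0}]'

```text
time_s: 32.15
tcp_pos: [0.4464, 0.0976, 0.4287]
orientation: [-0.0, 0.917, 0.4, -0.0]
contact_force: [0.8, 0.8, -0.2]
opening: 0.45
finger_force: 0.0
```

```bash
python3 look.py 17 160 262 170 240; python3 - <<'E'
from h import *
n=np.array([.6269,.0195,.235]);sd=load('s17')
for nm,p in [('seat bail',n-[0,0,.078]),('rimC',n-[0,0,.136]),('base',n-[0,0,.196]),('limb',n+[-.0198,.0028,-.058])]: print(nm,proj(sd,p))
E
```

```text
32.15 [0.4464 0.0976 0.4287] [ 0.7738  0.7579 -0.2285] [0.0448 0.0292 0.0809] 0.4498964233280218
160       +++++++++++:             ::::::..........:      ::..............
161     :+++++++++++              :::::........:::::       :..............
162    ++++++++++++              :::::.......::+ :         :..............
163   +++++++++++++            ::::::......:::            ::..............
164  ++++++++++++++           :::::........::             :::.............
165 +++++++++++++++:          ++::........                :::.............
166 +++++++++++++++:      +++###+::......                 :::.............
167 ++++++:: :: ::::    :+#####@@#+:....                  :::.............
168 +++:               :+++++++#@@#+:::.                  :::.............
169 +:                 :+++::::+####++::                  :::.............
170 :                  ::::....::+###+:                   ::::............
171                   ::::......::###+                     ::.............
172                 :::::........:+##+                     ::.........:::.
173                ::::.....
[... 6051 characters left out ...]
 :::::.....   ::::::..:++++++++####+++++++:::                         
255  :::::.....  ::::::..    +++++++####+++++::                           
256  :::::.....:::::::..      :+++++####++:::                             
257  :::::.....::::::..         :::+###+::                                
258  :::::.....:::::..             :####:                                 
259  ::::::.....:::..              :+###:                                 
260   :::::.....::..             ++++###+:                                
261   :::::........             ########+:                                
seat bail [200.7922 215.861 ]
rimC [202.3795 231.6095]
base [203.9529 247.063 ]
limb [206.0008 211.764 ]
```

```bash
python3 - <<'E'
from h import *
from scipy.optimize import least_squares
sd=load('s17');n=np.array([.6269,.0195,.157])
obs=[(183.3,220.3),(214.8,211),(181.8,228)] # left bend, right bend, left upright
def f(p):
    az,ro,off=p; d=np.array([np.cos(az)*np.cos(ro),np.sin(az)*np.cos(ro),np.sin(ro)]);u=np.array([-np.cos(az)*np.sin(ro),-np.sin(az)*np.sin(ro),np.cos(ro)])
    m=n+off*d
    return np.r_[proj(sd,m+.052*d)-obs[0],proj(sd,m-.052*d)-obs[1],(proj(sd,m+.06*d-.033*u)-obs[2])[0]]
r=least_squares(f,[.8,0,0],x_scale=[.1,.1,.005]);print('az',np.degrees(r.x[0]),'roll',np.degrees(r.x[1]),'off mm',r.x[2]*1e3,r.fun)
a=grab('side','s18')['color'].astype(int);b=sd['color'].astype(int);print('motion',np.abs(a-b)[200:262,175:230].mean(),telemetry.sense()['time_s'])
t0=load('top0')['color'].astype(int);t=grab('top','t18')['color'].astype(int)
for nm,(u,v) in {'boxA':(197,211),'boxB':(243,211),'short':(120,203),'barL':(140,125),'barR':(290,142)}.items(): print(nm,np.abs(t-t0)[v-8:v+9,u-8:u+9].mean())
E
```

```text
az 50.78896151154924 roll 3.343185233103542 off mm 3.7797977343921056 [ 0.2677  0.6347  0.2511  0.6585 -0.1342]
motion 1.0315738025415444 32.35
boxA 14.993079584775087
boxB 30.933102652825838
short 3.029988465974625
barL 1.1072664359861593
barR 1.1118800461361016
```

Emit:
play_rows --hand 0.1 --steps '[{"linear":[-0.005,-0.02,0.02],"turn":0},{"linear":[-0.005,-0.045,0.02],"turn":0},{"linear":[0,-0.055,0],"turn":0},{"linear":[0,-0.055,0],"turn":0},{"linear":[0,-0.055,0],"turn":0},{"linear":[0,-0.055,0],"turn":0},{"linear":[0,-0.055,0],"turn":0},{"linear":[0,-0.03,0],"turn":0}]'

```text
time_s: 33.4
tcp_pos: [0.4372, -0.2747, 0.4648]
orientation: [-0.002, 0.917, 0.398, -0.001]
contact_force: [0.1, 0.1, -0.1]
opening: 0.451
finger_force: 0.0
```

```bash
python3 - <<'E'
from h import *
print(telemetry.sense()['tcp_pos'])
t0=load('top0')['color'].astype(int);t=grab('top','t19')['color'].astype(int);s0=load('s18')['color'].astype(int);s1=grab('side','s19')['color'].astype(int);si=load('side0')['color'].astype(int)
for nm,(u,v) in {'boxA':(197,211),'boxB':(243,211),'short':(120,203),'barL':(140,125),'barR':(290,142)}.items(): print(nm,np.abs(t-t0)[v-8:v+9,u-8:u+9].mean())
print('pail motion',np.abs(s1-s0)[200:262,175:225].mean(),'side boxes',np.abs(s1-si)[228:262,258:286].mean(),np.abs(s1-si)[260:296,244:270].mean())
E
```

```text
[ 0.4372 -0.2747  0.4648]
boxA 1.035755478662053
boxB 0.994232987312572
short 0.889273356401384
barL 1.0288350634371395
barR 1.08881199538639
pail motion 1.843225806451613 side boxes 0.6778711484593838 0.7453703703703703
```

Emit:
play_rows --steps '[{"linear":[0,0,0],"turn":0},{"linear":[0,0,0],"turn":0},{"linear":[0,0,0],"turn":0},{"linear":[0,0,0],"turn":0},{"linear":[0,0,0],"turn":0},{"linear":[0,0,0],"turn":0},{"linear":[0,0,0],"turn":0},{"linear":[0,0,0],"turn":0}]'

```text
time_s: 34.5
tcp_pos: [0.4381, -0.2727, 0.4677]
orientation: [0.0, 0.917, 0.399, 0.0]
contact_force: [0.4, 0.6, -0.8]
opening: 0.453
finger_force: 0.0
```

```bash
python3 - <<'E'
from h import *
a=load('s19')['color'].astype(int);b=grab('side','s20')['color'].astype(int)
m=np.abs(a-b)[200:262,175:225].mean();print(m)
if m<1.4: print(ctrl.sign_off())
E
```

```text
0.5650537634408602
the job is handed in; nothing more can be done
None
```

The job is handed in at about 34.5 s: the long hook sits down in the bar's middle notch and the pail hangs still from its lower curl, about 4 mm off the bail's middle and about 3° off level; the bail lies roughly 30° askew across the hook, and the bar, short hook and sound boxes have not moved.

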